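Shim the rocking wash tray

ROBOT

A 6-joint arm with a two-finger parallel gripper is mounted at the origin on the work surface. World frame = base frame: x ahead of the robot, y to its left, z up, the work surface at z = 0. Lengths are in m, angles in rad, forces in N, time in s.
With the tool pointing down it reaches from about 0.3 to 0.875 m from the base axis. Payload 6.4 kg.
Tool frame: the origin (TCP) lies between the finger pads; the fingertips stand ctrl.tip_reach ahead of it and the grasp point (between the pads) lies 11 mm behind it (ctrl.tip_reach is the distance from the TCP to the fingertips, in m); z points along the fingers, x is the direction in which the jaws open and shut, and the axes are right-handed (so a half turn about z gives the same grasp; the last joint's range is limited). The gripper opens to 85 mm and grips with 20 to 120 N. Pads are 22 mm wide; open, the fingers measure 114 mm over their backs; the gripper's body (76 mm by 85 mm) begins 54 mm behind the grasp point. The pads swing forward as they close: fully open they stand 13 mm farther back than shut.
Start: joints at [0.951, 0.181, 1.607, -0, 1.354, -0.206], TCP at [0.231, 0.526, 0.239] pointing down, gripper open.
Joint ranges: [-2.99, 2.99], [-0.89, 2.07], [0.3, 2.58], [-1.14, 4.28], [0, 2.63], [-3.12, 3.12]. Speed limits (rad/s): [2.57, 2.57, 3.01, 3.14, 3.14, 3.14].

INTERFACE

Orientations are given as a unit quaternion [w, x, y, z].
In Python, from bench import telemetry, viewer, ticket, nets, ctrl gives the robot as it stands.
- The arm moves only by the tool step_arm, never from a script. Its argument "plan" is a list of rows, each a list of 2 entries, a list of its own where there are three numbers: the shift along the tool's x, y, z in m, then the turn, a rotation vector about the tool's x, y, z in degrees. A call has 1 to 5 rows; each row is the pose to reach, as a shift and turn from the pose commanded when the call began, along the tool's axes at that moment; what a row does not reach only later rows make up. A row lasts 1/10 s, in which the tool goes at most 50 mm and 8.59 degrees, less where a joint would pass 70% of its speed; a pose out of reach is approached as far as the arm can. A call with a gripper value outside its range is refused whole. "fingers" is the opening in per cent of the stroke, from 0 (shut) to 100 (fully open), set as the call begins (left out, the last holds). The fingers move at their own pace and stop on an object; the grip force is fixed at half the most. Time passes only in rows, so rows that repeat a pose let the fingers close. It gives the time, the measured TCP pose, the force and the opening at its end, in the units of the state.
- telemetry.get_obs(): the state, without advancing time (a new reading comes with each control period).
- viewer.camera(name): name is "scene" or "top" or "wrist"; returns the picture (400x640x3 uint8, red, green, blue); there is no depth.
- viewer.get_calibration(name): a dict with "K" (3x3 intrinsics, pixels), "origin" and "orientation" of the camera in the world. Camera axes: x right, y up, looking along -z (the intrinsics and any distortion apply to the point x, -y, -z); pixel columns grow to the right and rows downward; lengths in m; the calibration is good to about 2 mm. The wrist camera is an equidistant fisheye: a pixel r from the principal point sees the ray r / f radians off the axis. A picture is of the moment at which its call begins: read the wrist's pose just before it. get_calibration takes no time and is no camera call; for the wrist camera it gives the pose at the moment of the call.
- ticket.hand_in(): hands the job in, once; it reports no verdict.
Trained networks look in the newest picture that a camera, given by its name, has taken for a name from the list of things; names that differ only in an ending like _2 or _b are one class to them, and where a whole thing is asked for, a point or a joint stands for the part that bears it (a point fixed in the world has none). Each returns a list of dicts, best first, with "score" (0 to 1); they miss things now and then, are a little off and sometimes report something else, mostly with a low value. They report only what shows in the picture. A call takes as long as a camera call. They do not tell look-alikes from the thing itself.
- nets.boxes_of(thing, camera): "extent" ([left, top, right, bottom] in pixels, round what is visible of it).
The state is a dict: "time_s": time; "q": joint angles; "dq": joint speeds; "joint_efforts": joint torques, N m; "eef_pos": TCP position; "eef_rot": TCP orientation; "wrist_force": force on the tool from outside, world axes, zero at the start; "torque": the same for the moment, N m; "opening": opening from 0.0 (shut) to 1.0 (fully open).
Only numpy, scipy, OpenCV 4.12 (cv2) and the standard library are available. Lean on these libraries where they do the work, as an engineer would, in place of code of your own. Each camera call takes 0.05 s, during which the arm holds its last target.

TASK

The stainless wash tray rocks because the cement block under one of its two front feet has sunk: find out which foot hangs clear, slide the flat steel plate under that foot, then slide the tapered shim, thin end first, in between the plate and the foot until the foot just bears on it, without jacking the tray out of level or shoving it along. Let go of the shims, then press down on the rim over that foot to prove that the tray no longer rocks, and come away. Press and push gently, and leave everything else as it stands.

Things in the scene. Friction and masses are not known exactly. Their poses are not given: they have to be found in the camera images.
- tray: Loose stainless wash tray, 2.3 kg, heavier at its back, 280 (x) by 320 (y) mm, on four square legs standing on cement blocks. Origin: midway between the feet, level with their undersides; x from the front edge (nearer the robot) to the back, y to its left, z up. Flat rim 30 mm wide, top 60 mm above the feet undersides; floor at 36 mm; thin upstand along the back edge to 102 mm.
- foot_left (a point): Centre of the underside of the tray's front left foot (+y side), at x = -118, y = +138 mm from the tray's origin. The foot is 28 mm square; its front edge is 8 mm behind the tray's front edge. Under one front foot, left or right, the block is 10 to 13 mm too low, so that foot hangs clear; the other three feet stand firm.
- foot_right (a point): The same point of the tray's front right foot (-y side), at x = -118, y = -138 mm from the tray's origin. The space in front of and beside the feet is open. The block's top under the hanging foot is 32 to 35 mm above the bench top, under the other feet 45 mm; the front blocks reach 110 mm in front of and about 95 mm outboard of the foot centres.
- rim_left (a point): Top of the tray's flat rim, 60 mm straight above foot_left. Where the foot hangs clear, pressing here with about 4 to 10 N makes the corner drop 10 to 13 mm until the foot meets the block; it comes back up when let go. Above a firm foot it does not give.
- rim_right (a point): Top of the tray's flat rim, 60 mm straight above foot_right; it behaves likewise.
- plate: Loose flat steel packing plate, 100 mm (x) by 40 mm (y) by 6 mm thick, 0.18 kg, lying flat on the bench on one side of the blocks, left or right. Origin: centre of its underside; x along its length, both ends alike. Under the hanging foot it leaves 4 to 7 mm.
- wedge: Loose tapered plastic shim, 105 (x) by 34 (y) mm, 2 mm thick at the thin end (x = +52.5 mm), growing evenly to 12.5 mm at x = -52.5 mm, 0.03 kg, flat underside, lying on the bench on the other side. Origin: centre of its underside. On the plate it meets the foot's edge when 20 to 50 mm has gone past that edge; the push then rises within a few mm. Friction holds it.
- bottle: Closed glass bottle, 62 mm in diameter, 190 mm high, 0.55 kg, standing on the back part of the tray floor. Origin: centre of its underside. Bystander.
- brush: Purple scrubbing brush, 125 x 46 x 40 mm, lying on the tray floor. Origin: centre of its underside. Bystander.
- dipper: Aluminium dipper, cup 104 mm in diameter and 65 mm high with a handle reaching 205 mm from the cup's axis along its -x, handle up to 75 mm high. Origin: centre of the cup's underside. Bystander on the bench.
- scraper: Comb-like plastic lint scraper lying flat, about 155 x 75 x 10 mm. Origin: on its underside near the comb. Bystander on the bench.
- soap: Bar of laundry soap, 85 x 52 x 28 mm. Origin: centre of its underside. Bystander on the bench.
- mug: White mug, 80 mm in diameter, 85 mm high. Origin: centre of its underside. Bystander on the bench.
There are look-alikes about, which are no part of the job. Of the things shaped like the plate, the steel one is meant.

How it is judged:
By the outcome, as a careful person would: the job done as asked, in the order asked, and still so for the second after the job is handed in, with the robot touching nothing.
It also fails if it takes over 72 s, if anything falls off the work surface, if the arm or the gripper's body presses on something with over 40 N, if the wrist force passes 120 N, or if a joint passes its speed limit or range.

## Working session

There is one attempt and no reset: what is moved stays moved. The work goes in short steps, Python scripts to look and compute and a tool call to move; the robot and the scene stay as the last step left them, time stands still between calls to the robot, and variables do not carry over. Pictures are saved under pics/ and viewed, and the job is handed in when it is done.

Besides the shell and the picture viewer there is one more tool, called after "Emit:" in YAML: its name, and indented under it one key for each argument. step_arm: Moves the arm, as the interface text tells. Its arguments: {"type":"object","properties":{"plan":{"type":"array"},"fingers":{"type":"number"}},"required":["plan"]}

```bash
ls; mkdir -p pics
cat > h.py <<'E'
import numpy as np, cv2
from bench import telemetry, viewer, ticket, nets, ctrl
from scipy.spatial.transform import Rotation as R
def rot(q): return R.from_quat([q[1],q[2],q[3],q[0]]).as_matrix()
def save(n,f):
    im=viewer.camera(n); cv2.imwrite('pics/'+f,im[:,:,::-1]); return im
E
python3 - <<'E'
from h import *
o=telemetry.get_obs(); print(o); print(ctrl.tip_reach, [x for x in dir(ctrl) if x[0]!='_'])
for n in ['scene','top','wrist']:
    save(n,n+'0.png'); print(n,viewer.get_calibration(n))
E
```

```text
pics
{'time_s': 0.0, 'q': array([ 9.50742275e-01,  1.81500523e-01,  1.60800279e+00, -2.58210484e-05,
        1.35378975e+00, -2.06319990e-01]), 'dq': array([ 0.00099045, -0.00051194, -0.00108561, -0.00047368,  0.00304744,
       -0.00032614]), 'joint_efforts': array([-5.31097467e-04, -4.44884741e+01, -3.51335227e+01, -4.69856477e-04,
        9.47392109e-03,  1.15741273e-05]), 'eef_pos': array([0.23085403, 0.52604199, 0.23840944]), 'eef_rot': array([ 3.20940186e-04,  8.37264893e-01,  5.46796832e-01, -7.87400217e-04]), 'wrist_force': array([-0.44277409, -0.11641857, -0.03973377]), 'torque': array([ 0.01714914, -0.00383292,  0.02081701]), 'opening': 1.0027490479570353}
0.008 ['MotionError', 'tip_reach']
scene {'K': array([[385.28800554,   0.        , 327.00031006],
       [  0.        , 385.28800554, 205.24473625],
       [  0.        ,   0.        ,   1.        ]]), 'origin': array([ 1.40777836, -0.21435188,  0.79780601]), 'orientation': array([0.70218669, 0.35093621, 0.27064272, 0.55725231])}
top {'K': array([[453.24725361,   0.        , 324.9808691 ],
       [  0.        , 453.24725361, 202.11710382],
       [  0.        ,   0.        ,   1.        ]]), 'origin': array([0.30392498, 0.02285796, 1.59635865]), 'orientation': array([ 0.71413381,  0.04736365, -0.04871961, -0.69670366])}
wrist {'K': array([[309.70691629,   0.        , 318.87769566],
       [  0.        , 309.70691629, 200.95015152],
       [  0.        ,   0.        ,   1.        ]]), 'origin': array([0.16107103, 0.55751851, 0.37306045]), 'orientation': array([ 0.82738439, -0.12699279, -0.08199259,  0.54091138])}
```

View pics/scene0.png

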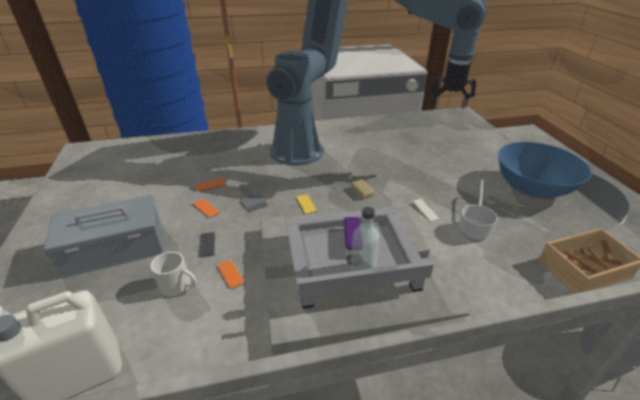

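View pics/top0.png

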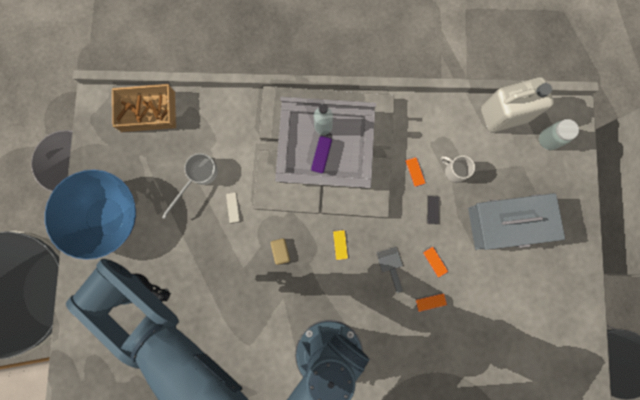

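View pics/wrist0.png

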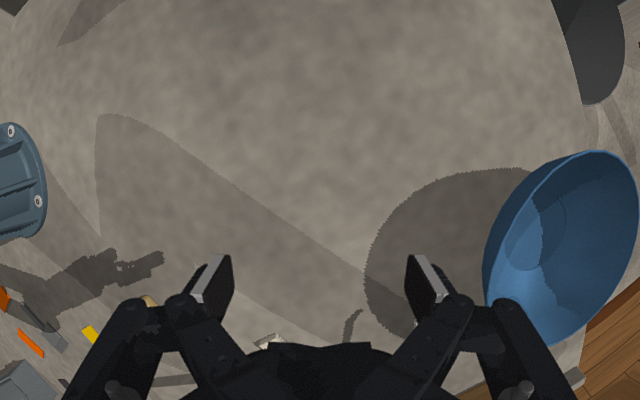

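Run:
```python
from h import *
im=cv2.imread('pics/top0.png'); cv2.imwrite('pics/z1.png',cv2.resize(im[80:320,200:500],None,fx=2.6,fy=2.5,interpolation=cv2.INTER_CUBIC))
im=cv2.imread('pics/scene0.png'); cv2.imwrite('pics/z2.png',cv2.resize(im[170:320,180:500],None,fx=2.5,fy=2.5,interpolation=cv2.INTER_CUBIC))
for n in ['top','scene']:
    viewer.camera(n)
    for t in ['plate','wedge','tray','scraper','soap','mug','dipper']:
        print(n,t,[(np.round(d['extent']).tolist(),round(d['score'],2)) for d in nets.boxes_of(t,n)])
print(telemetry.get_obs()['time_s'])
```

```text
top plate [([332.0, 232.0, 344.0, 259.0], 0.87), ([420.0, 249.0, 447.0, 278.0], 0.85), ([413.0, 294.0, 444.0, 312.0], 0.79), ([426.0, 195.0, 436.0, 224.0], 0.78), ([405.0, 157.0, 427.0, 188.0], 0.52)]
top wedge [([228.0, 195.0, 242.0, 220.0], 0.61)]
top tray [([277.0, 94.0, 377.0, 190.0], 0.56)]
top scraper [([376.0, 250.0, 404.0, 294.0], 0.91)]
top soap [([268.0, 238.0, 289.0, 264.0], 0.8)]
top mug [([441.0, 157.0, 475.0, 184.0], 0.86)]
top dipper [([165.0, 157.0, 217.0, 214.0], 0.85)]
scene plate [([200.0, 231.0, 213.0, 256.0], 0.8), ([220.0, 260.0, 244.0, 289.0], 0.72), ([197.0, 201.0, 217.0, 217.0], 0.63), ([200.0, 180.0, 224.0, 191.0], 0.63), ([301.0, 196.0, 320.0, 213.0], 0.51)]
scene wedge [([410.0, 201.0, 440.0, 220.0], 0.61)]
scene tray []
scene scraper [([240.0, 181.0, 265.0, 213.0], 0.56)]
scene soap [([350.0, 178.0, 374.0, 197.0], 0.7), ([286.0, 207.0, 434.0, 308.0], 0.46)]
scene mug [([153.0, 246.0, 196.0, 296.0], 0.95)]
scene dipper [([456.0, 178.0, 496.0, 239.0], 0.87)]
0.95
```

View pics/z1.png

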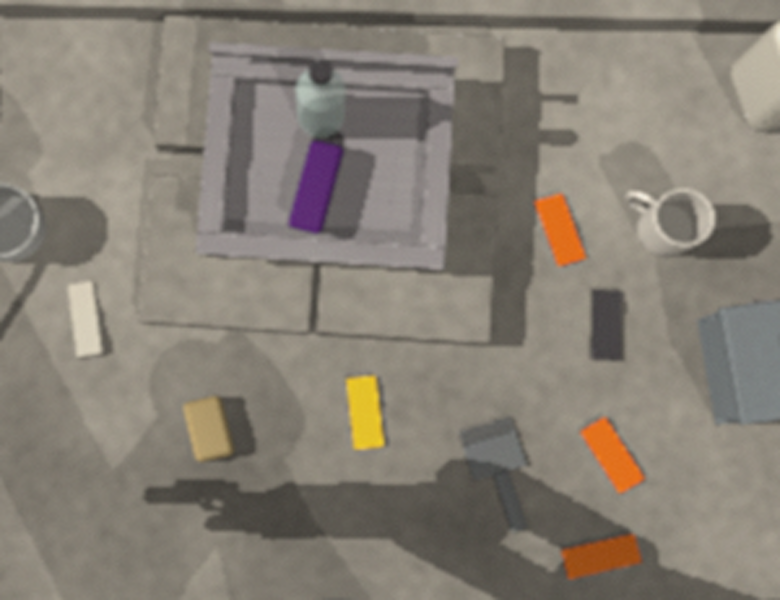

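View pics/z2.png

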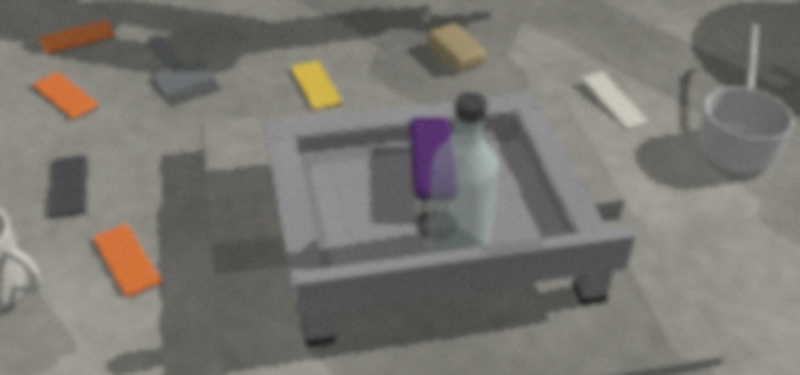

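```bash
cat >> h.py <<'E'
CAL={}
def cal(n):
    if n=='wrist': return viewer.get_calibration(n)
    if n not in CAL: CAL[n]=viewer.get_calibration(n)
    return CAL[n]
def ray(n,uv,c=None):
    c=c or cal(n); K=c['K']; x=(uv[0]-K[0,2])/K[0,0]; y=(uv[1]-K[1,2])/K[1,1]
    if n=='wrist':
        r=np.hypot(x,y); s=np.sin(r)/r if r>1e-9 else 1; d=np.array([x*s,-y*s,-np.cos(r)])
    else: d=np.array([x,-y,-1.])
    d=rot(c['orientation'])@d; return np.array(c['origin']),d/np.linalg.norm(d)
def atz(n,uv,z,c=None):
    o,d=ray(n,uv,c); return o+d*(z-o[2])/d[2]
def proj(n,p,c=None):
    c=c or cal(n); K=c['K']; v=rot(c['orientation']).T@(np.array(p)-c['origin']); a,b,w=v[0],-v[1],-v[2]
    if n=='wrist':
        r=np.hypot(a,b); th=np.arctan2(r,w); a,b=a/r*th,b/r*th
    else: a,b=a/w,b/w
    return np.array([K[0,0]*a+K[0,2],K[1,1]*b+K[1,2]])
def tri(rs):
    A=0;b=0
    for o,d in rs:
        P=np.eye(3)-np.outer(d,d); A=A+P; b=b+P@o
    x=np.linalg.solve(A,b); return x,[np.linalg.norm((np.eye(3)-np.outer(d,d))@(x-o)) for o,d in rs]
E
python3 - <<'E'
from h import *
o=telemetry.get_obs(); Rt=rot(o['eef_rot']); print(Rt.round(2))
c=cal('wrist'); print('cam in tool', Rt.T@(c['origin']-o['eef_pos'])); print((Rt.T@rot(c['orientation'])).round(3))
for nm,a in dict(dark=(433,209),white=(233,208),o1=(415.5,172),yellow=(340.5,245)).items(): print(nm,atz('top',a,.006).round(3))
print('dark scene',atz('scene',(207,243.5),.006), 'white',atz('scene',(425,210.5),.006))
def zz(x,y): return (200+x/2.6,80+y/2.5)
for nm,a in dict(FL=(198,254),FR=(443,268),BRrim=(454,68),BLrim=(212,50)).items(): print(nm,atz('top',zz(*a),.105).round(3))
for nm,a in dict(LBfl=(137,321),LBfr=(309,331),RBfl=(318,333),RBfr=(490,342)).items(): print(nm,atz('top',zz(*a),.04).round(3))
E
```

```text
[[ 0.4   0.92  0.  ]
 [ 0.92 -0.4   0.  ]
 [ 0.    0.   -1.  ]]
cam in tool [ 0.00045583 -0.07664936 -0.13443456]
[[ 1.    -0.001  0.   ]
 [-0.001 -0.954 -0.299]
 [ 0.     0.299 -0.954]]
dark [ 0.507 -0.36   0.006]
white [0.492 0.347 0.006]
o1 [ 0.638 -0.299  0.006]
yellow [ 0.372 -0.035  0.006]
dark scene [ 0.50659915 -0.35773696  0.006     ] white [0.50171697 0.34778909 0.006     ]
FL [0.573 0.187 0.105]
FR [ 0.562 -0.128  0.105]
BRrim [ 0.84  -0.139  0.105]
BLrim [0.857 0.18  0.105]
LBfl [0.489 0.272 0.04 ]
LBfr [0.481 0.043 0.04 ]
RBfl [0.478 0.031 0.04 ]
RBfr [ 0.471 -0.198  0.04 ]
```

```bash
cat >> h.py <<'E'
def Rt(psi,tilt=0):
    p=np.radians(psi); M=np.array([[-np.sin(p),np.cos(p),0],[np.cos(p),np.sin(p),0],[0,0,-1]]).T
    return M@R.from_euler('x',tilt,degrees=True).as_matrix()
def go(pos,psi,tilt=0):
    o=telemetry.get_obs(); A=rot(o['eef_rot'])
    print('shift',(A.T@(np.array(pos)-o['eef_pos'])).round(4).tolist(),'turn',np.degrees(R.from_matrix(A.T@Rt(psi,tilt)).as_rotvec()).round(2).tolist(),'now',o['eef_pos'].round(4),'t',round(o['time_s'],2),'F',o['wrist_force'].round(1))
E
python3 -c "
from h import *
go((.42,.25,.22),-2)"
```

```text
shift [-0.1772, 0.284, 0.0193] turn [0.0, -0.0, -21.71] now [0.2312 0.5265 0.2393] t 0.95 F [0.4 0.5 0.4]
```

Emit:
step_arm:
  plan:
    - [[-0.177,0.284,0.02],[0,0,-21.7]]
    - [[-0.177,0.284,0.02],[0,0,-21.7]]
    - [[-0.177,0.284,0.02],[0,0,-21.7]]
    - [[-0.177,0.284,0.02],[0,0,-21.7]]
    - [[-0.177,0.284,0.02],[0,0,-21.7]]

```text
time_s: 1.45
eef_pos: [0.3684, 0.3255, 0.225]
eef_rot: [0.0, 0.719, 0.695, 0.0]
wrist_force: [0.6, 1.1, -0.4]
opening: 0.996
```

```bash
python3 -c "
from h import *
go((.42,.25,.22),-2)"
```

```text
shift [-0.0737, 0.0541, 0.0051] turn [0.04, -0.02, 0.03] now [0.3684 0.3255 0.225 ] t 1.45 F [ 0.6  1.1 -0.4]
```

```bash
cat >> h.py <<'E'
import json
def wsave(tag):
    c=viewer.get_calibration('wrist'); save('wrist',tag+'.png')
    json.dump({k:np.array(v).tolist() for k,v in c.items()},open('pics/'+tag+'.json','w'))
def wc(tag): return {k:np.array(v) for k,v in json.load(open('pics/'+tag+'.json')).items()}
E
python3 -c "
from h import *
wsave('w1'); go((.42,.25,.22),-2)"
```

```text
shift [-0.068, 0.0502, 0.0049] turn [0.14, 0.22, -0.25] now [0.3725 0.3199 0.2245] t 1.5 F [ 4.5 -2.4 -1.4]
```

View pics/w1.png

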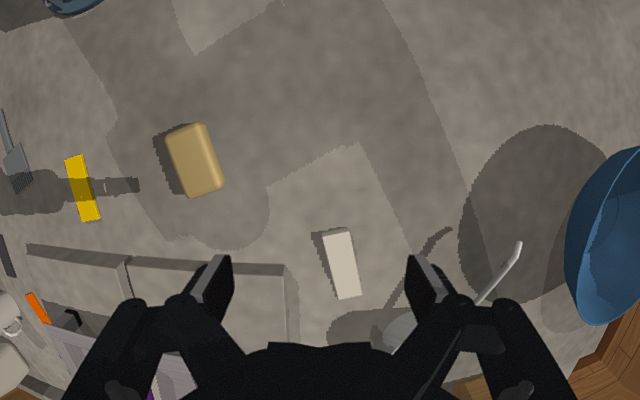

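```bash
python3 -c "
from h import *
go((.39,.12,.20),-2)"
```

```text
shift [-0.199, 0.0252, 0.0253] turn [0.14, 0.22, -0.25] now [0.3725 0.3199 0.2245] t 1.5 F [ 4.5 -2.4 -1.4]
```

Emit:
step_arm:
  plan:
    - [[-0.199,0.025,0.025],[0,0,0]]
    - [[-0.199,0.025,0.025],[0,0,0]]
    - [[-0.199,0.025,0.025],[0,0,0]]
    - [[-0.199,0.025,0.025],[0,0,0]]
    - [[-0.199,0.025,0.025],[0,0,0]]

```text
time_s: 2.0
eef_pos: [0.3861, 0.1226, 0.1994]
eef_rot: [0.001, 0.722, 0.692, -0.001]
wrist_force: [-0.3, 0.5, 0.2]
opening: 0.999
```

```bash
python3 -c "
from h import *
wsave('w2'); go((.39,-.2,.20),-2)"
```

```text
shift [-0.3242, 0.0174, -0.0001] turn [0.0, 0.02, -0.37] now [0.386  0.1247 0.1998] t 2.05 F [1.5 0.3 0.7]
```

View pics/w2.png

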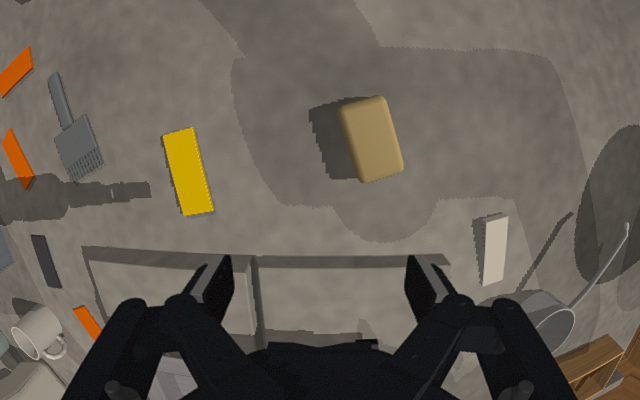

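Emit:
step_arm:
  plan:
    - [[-0.324,0.017,0],[0,0,0]]
    - [[-0.324,0.017,0],[0,0,0]]
    - [[-0.324,0.017,0],[0,0,0]]
    - [[-0.324,0.017,0],[0,0,0]]
    - [[-0.324,0.017,0],[0,0,0]]

```text
time_s: 2.55
eef_pos: [0.3906, -0.1233, 0.2005]
eef_rot: [0.001, 0.719, 0.695, 0.0]
wrist_force: [0.4, -0.0, 0.4]
opening: 1.002
```

```bash
python3 -c "
from h import *
wsave('w3'); go((.39,-.2,.20),-2)"
```

```text
shift [-0.0692, 0.0016, 0.0015] turn [0.14, 0.32, -0.18] now [ 0.391  -0.1308  0.2011] t 2.6 F [-0.8 -6.6  0.5]
```

View pics/w3.png

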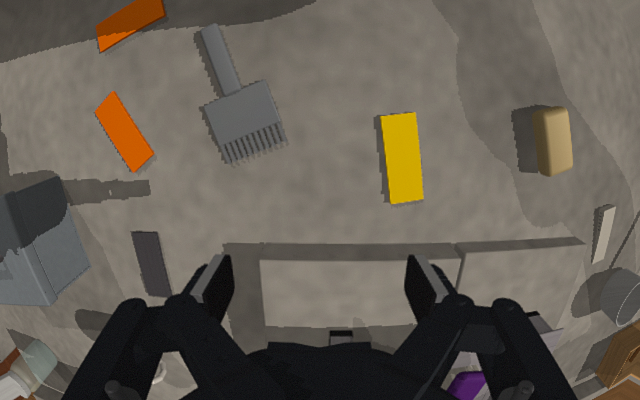

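Run:
```python
from h import *
a=cv2.imread('pics/w2.png'); b=cv2.imread('pics/w3.png')
z=lambda i,x,y:cv2.resize(i[y:y+75,x:x+200],None,fx=4,fy=4,interpolation=cv2.INTER_CUBIC)
cv2.imwrite('pics/z3.png',np.vstack([z(a,70,235),z(b,210,228)]))
cv2.imwrite('pics/z4.png',np.vstack([z(a,240,235),z(b,420,225)]))
```

```text
(no output)
```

View pics/z3.png

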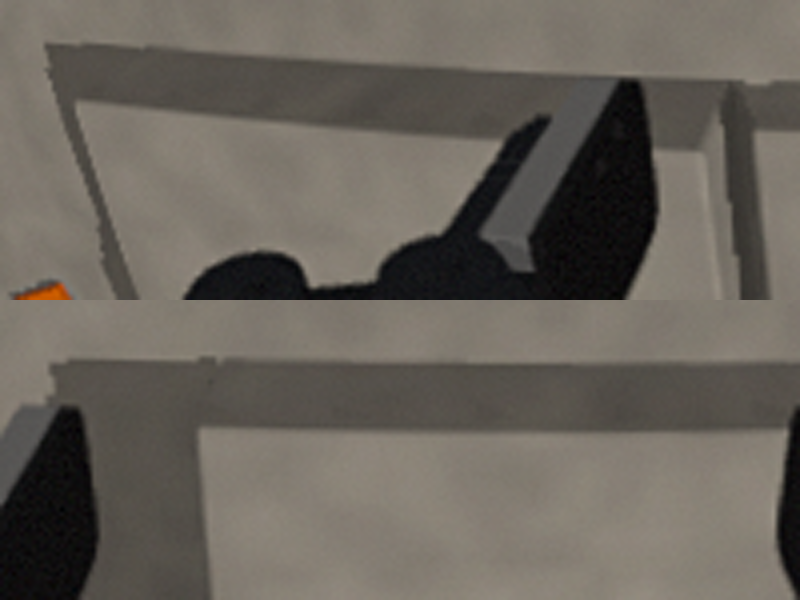

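View pics/z4.png

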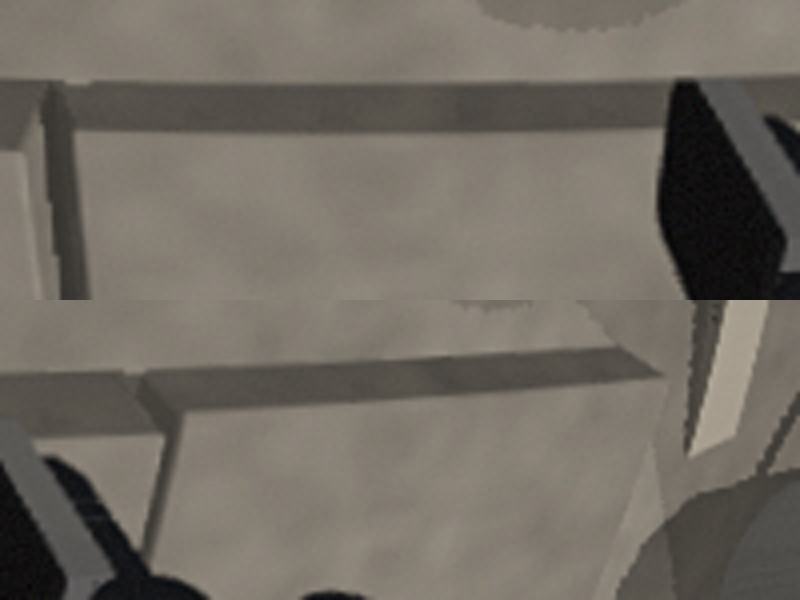

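Run:
```python
from h import *
a,b=wc('w2'),wc('w3')
for n,p,q in [('RBout',(88.75,260),(259.5,260)),('RBin',(245.75,273),(461.25,258.25)),('LBin',(259,267.5),(465.5,252.5))]:
    x,e=tri([ray('wrist',p,a),ray('wrist',q,b)]); print(n,x.round(4),np.round(e,4))
```

```text
RBout [ 0.4709 -0.1897  0.0426] [0.0001 0.0001]
RBin [0.4804 0.038  0.0432] [0.0002 0.0002]
LBin [0.4813 0.0504 0.0289] [0.0004 0.0004]
```

```bash
python3 -c "
from h import *
go((.44,-.34,.18),-2)"
```

```text
shift [-0.2071, 0.0568, 0.0224] turn [0.14, 0.32, -0.18] now [ 0.391  -0.1308  0.2011] t 2.6 F [-0.8 -6.6  0.5]
```

Emit:
step_arm:
  plan:
    - [[-0.207,0.057,0.022],[0,0,0]]
    - [[-0.207,0.057,0.022],[0,0,0]]
    - [[-0.207,0.057,0.022],[0,0,0]]
    - [[-0.207,0.057,0.022],[0,0,0]]
    - [[-0.207,0.057,0.022],[0,0,0]]

```text
time_s: 3.1
eef_pos: [0.4414, -0.3343, 0.1774]
eef_rot: [0.001, 0.72, 0.694, -0.0]
wrist_force: [-0.2, 0.9, -0.6]
opening: 0.998
```

```bash
python3 -c "
from h import *
wsave('w4'); go((.44,-.34,.18),-2)"
```

```text
shift [-0.0055, -0.0011, -0.0027] turn [0.03, 0.06, -0.09] now [ 0.4413 -0.3345  0.1773] t 3.15 F [-0.9 -0.5  0.6]
```

View pics/w4.png

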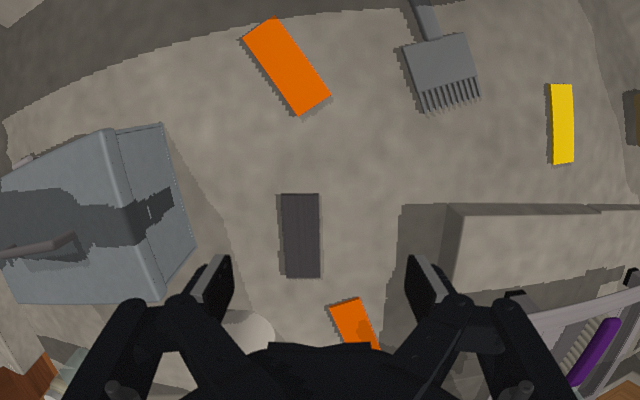

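```bash
cat >> h.py <<'E'
def rectz(tag,box,lo,hi,z):
    """segment gray range in box, back-project mask to plane z, min-area rect"""
    im=cv2.imread('pics/'+tag+'.png'); x0,y0,x1,y1=box; g=im[y0:y1,x0:x1]
    m=cv2.inRange(g,np.array(lo),np.array(hi)); m=cv2.morphologyEx(m,cv2.MORPH_OPEN,np.ones((3,3)))
    n,l,s,_=cv2.connectedComponentsWithStats(m); k=1+np.argmax(s[1:,4]); cs,_=cv2.findContours((l==k).astype(np.uint8),cv2.RETR_EXTERNAL,cv2.CHAIN_APPROX_NONE)
    c=wc(tag); P=np.array([atz('wrist',(p[0][0]+x0,p[0][1]+y0),z,c)[:2] for p in max(cs,key=len)])
    r=cv2.minAreaRect((P*1000).astype(np.float32)); print(tag,'z',z,'centre',np.round(r[0],1),'size',np.round(r[1],1),'ang',round(r[2],2), s[k].tolist())
    return P
E
python3 - <<'E'
from h import *
im=cv2.imread('pics/w4.png'); print(im[240,300],im[210,295],im[240,270],im[240,330])
im=cv2.imread('pics/w3.png'); print(im[265,152])
rectz('w4',(260,180,340,295),(0,0,0),(85,80,85),.006)
E
```

```text
[63 62 67] [61 60 63] [109 119 126] [120 132 139]
[59 58 61]
w4 z 0.006 centre [ 501.7 -357.8] size [ 43.5 100.4] ang 87.98 [18, 13, 42, 85, 3174]
```

```bash
python3 -c "
from h import *
a,b=wc('w4'),wc('w3')
for p,q in [((280,194),(132,232)),((319,193),(158,231.5))]: print(tri([ray('wrist',p,a),ray('wrist',q,b)]))
go((.466,-.356,.055),-2,-15)"
```

```text
(array([ 0.45338409, -0.37494808,  0.00308637]), [np.float64(0.0005675024811684873), np.float64(0.0005675024811685477)])
(array([ 0.45447597, -0.33436196, -0.00080594]), [np.float64(0.00016498977369997306), np.float64(0.00016498977370006041)])
shift [-0.0204, 0.0254, 0.1223] turn [-14.97, 0.07, -0.09] now [ 0.4413 -0.3345  0.1773] t 3.15 F [-0.9 -0.5  0.6]
```

Emit:
step_arm:
  fingers: 78
  plan:
    - [[-0.02,0.025,0.122],[-15,0,0]]
    - [[-0.02,0.025,0.122],[-15,0,0]]
    - [[-0.02,0.025,0.122],[-15,0,0]]
    - [[-0.02,0.025,0.122],[-15,0,0]]

```text
time_s: 3.55
eef_pos: [0.4627, -0.3479, 0.0518]
eef_rot: [0.089, 0.714, 0.689, 0.092]
wrist_force: [0.2, 1.1, 0.5]
opening: 0.778
```

```bash
python3 -c "
from h import *
wsave('w5');go((.466,-.356,.010),-2,-15)"
```

```text
shift [-0.0066, -0.0093, 0.0436] turn [-0.14, -0.25, 0.01] now [ 0.464  -0.3495  0.0545] t 3.6 F [ 0.3 -0.1  0.2]
```

View pics/w5.png

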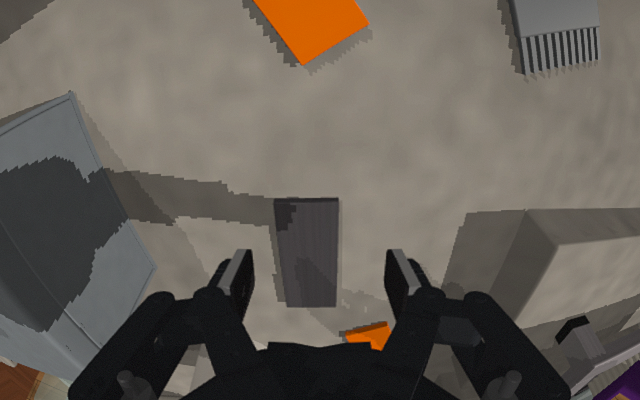

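Emit:
step_arm:
  plan:
    - [[-0.003,-0.006,0.027],[0,0,0]]
    - [[-0.003,-0.006,0.027],[0,0,0]]
    - [[-0.003,-0.006,0.027],[0,0,0]]

```text
time_s: 3.9
eef_pos: [0.4663, -0.3551, 0.0301]
eef_rot: [0.094, 0.713, 0.689, 0.091]
wrist_force: [-0.0, -1.1, -0.3]
opening: 0.779
```

```bash
python3 -c "
from h import *
wsave('w6');go((.466,-.356,.009),-2,-15)"
```

```text
shift [-0.0004, -0.0059, 0.0206] turn [0.09, 0.08, 0.09] now [ 0.4664 -0.3556  0.0304] t 3.95 F [-0.1  0.   0.6]
```

View pics/w6.png

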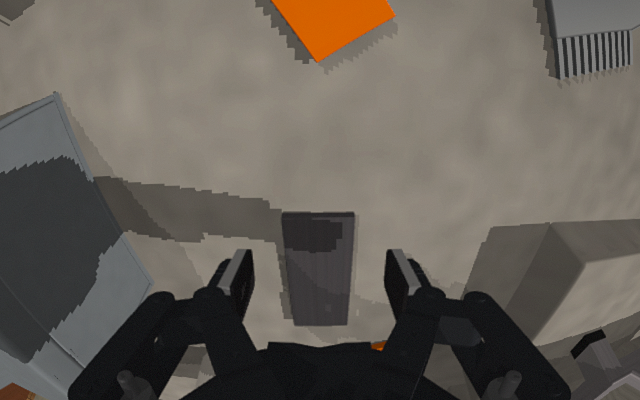

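Centred (plate 282–354, pads 250–388). Descend and close.

Emit:
step_arm:
  plan:
    - [[0,-0.005,0.0205],[0,0,0]]
    - [[0,-0.005,0.0205],[0,0,0]]

```text
time_s: 4.15
eef_pos: [0.4656, -0.3546, 0.0073]
eef_rot: [0.093, 0.713, 0.689, 0.091]
wrist_force: [-0.6, 1.2, 1.1]
opening: 0.776
```

Emit:
step_arm:
  fingers: 0
  plan:
    - [[0,0,0],[0,0,0]]
    - [[0,0,0],[0,0,0]]
    - [[0,0,0],[0,0,0]]
    - [[0,0,0],[0,0,0]]
    - [[0,0,0],[0,0,0]]

```text
time_s: 4.65
eef_pos: [0.4662, -0.3561, 0.0091]
eef_rot: [0.095, 0.713, 0.689, 0.091]
wrist_force: [-2.9, 1.7, 7.9]
opening: 0.433
```

Emit:
step_arm:
  plan:
    - [[0,-0.03,-0.12],[0,0,0]]
    - [[0,-0.03,-0.12],[0,0,0]]
    - [[0,-0.03,-0.12],[0,0,0]]
    - [[0,-0.03,-0.12],[0,0,0]]

```text
time_s: 5.05
eef_pos: [0.4059, -0.3558, 0.1196]
eef_rot: [0.097, 0.713, 0.688, 0.089]
wrist_force: [0.1, -1.7, -2.2]
opening: 0.434
```

```bash
python3 -c "
from h import *
wsave('w7');go((.37,.10,.15),-2,-15)"
```

```text
shift [0.453, -0.0415, -0.0467] turn [0.13, 0.24, -0.01] now [ 0.4058 -0.3547  0.1175] t 5.1 F [-1.1  0.6 -1.8]
```

View pics/w7.png

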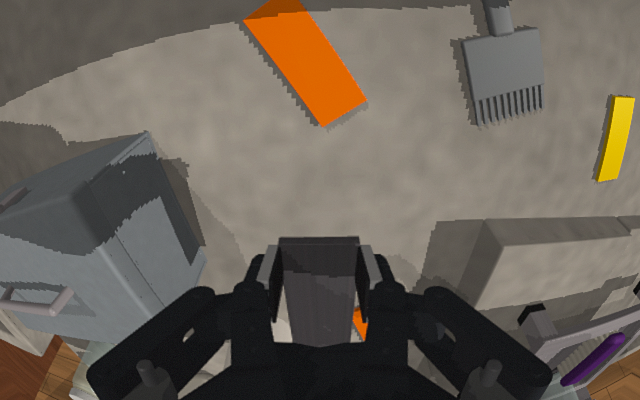

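Emit:
step_arm:
  plan:
    - [[0.453,-0.04,-0.045],[0,0,0]]
    - [[0.453,-0.04,-0.045],[0,0,0]]
    - [[0.453,-0.04,-0.045],[0,0,0]]
    - [[0.453,-0.04,-0.045],[0,0,0]]
    - [[0.453,-0.04,-0.045],[0,0,0]]

```text
time_s: 5.6
eef_pos: [0.3857, -0.1022, 0.1321]
eef_rot: [0.093, 0.714, 0.688, 0.091]
wrist_force: [0.8, 0.4, -1.5]
opening: 0.432
```

```bash
python3 -c "
from h import *
wsave('w8');go((.40,.13,.17),-2,-15)"
```

```text
shift [0.2255, 0.0184, -0.0337] turn [-0.28, -0.49, 0.12] now [ 0.3838 -0.0948  0.1309] t 5.65 F [-0.1  6.6 -4.1]
```

View pics/w8.png

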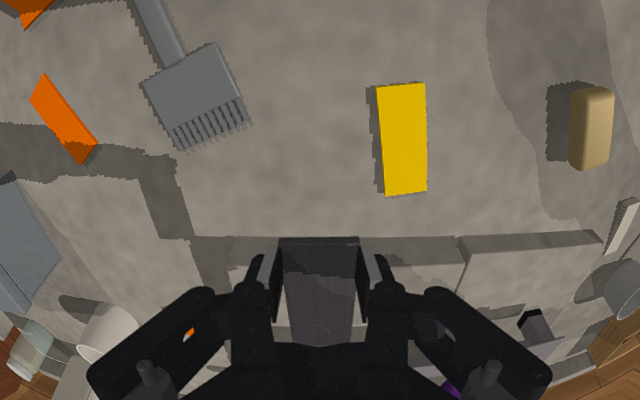

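Emit:
step_arm:
  plan:
    - [[0.11,0.01,-0.03],[0,0,0]]
    - [[0.11,0.01,-0.03],[0,0,0]]
    - [[0.11,0.01,-0.03],[0,0,0]]
    - [[0.11,0.01,-0.03],[0,0,0]]

```text
time_s: 6.05
eef_pos: [0.3924, 0.0077, 0.1647]
eef_rot: [0.093, 0.711, 0.691, 0.091]
wrist_force: [-0.3, 0.1, -1.6]
opening: 0.438
```

```bash
python3 -c "
from h import *
wsave('w9');go((.40,.28,.17),-2,-15)
z=lambda i,x,y:cv2.resize(i[y:y+100,x:x+160],None,fx=5,fy=3.0,interpolation=cv2.INTER_CUBIC)
a=cv2.imread('pics/w8.png');b=cv2.imread('pics/w9.png')
cv2.imwrite('pics/z5.png',z(a,480,270))
"
```

```text
shift [0.2736, 0.0007, -0.0056] turn [-0.06, -0.07, 0.21] now [0.3923 0.0065 0.1643] t 6.1 F [-0.2 -0.  -1.2]
```

View pics/w9.png

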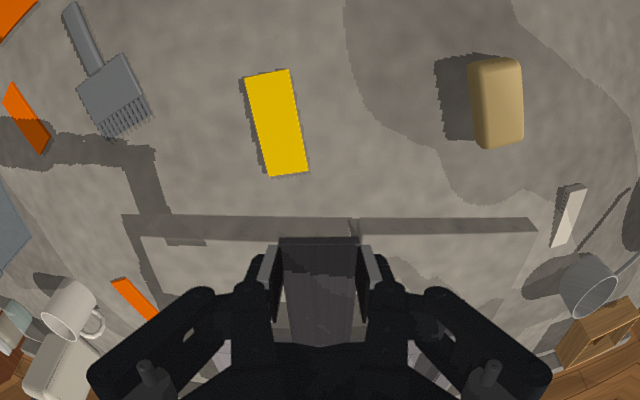

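View pics/z5.png

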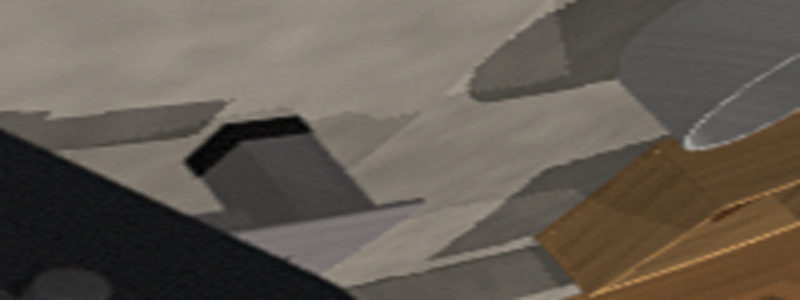

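```bash
python3 -c "
from h import *
c=wc('w8')
for p in [(527,309.5),(540.5,308.3),(517,323)]: print(atz('wrist',p,.045,c).round(4))
c=wc('w3'); 
b=cv2.imread('pics/w3.png'); cv2.imwrite('pics/z6.png',cv2.resize(b[310:360,290:390],None,fx=6,fy=6,interpolation=cv2.INTER_CUBIC))
b=cv2.imread('pics/w4.png'); cv2.imwrite('pics/z7.png',cv2.resize(b[260:340,490:640],None,fx=5,fy=5,interpolation=cv2.INTER_CUBIC))
"
```

```text
[0.5793 0.1634 0.045 ]
[0.5839 0.1905 0.045 ]
[0.6082 0.1605 0.045 ]
```

View pics/z6.png

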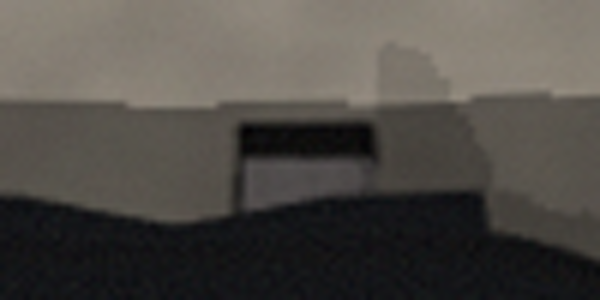

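View pics/z7.png

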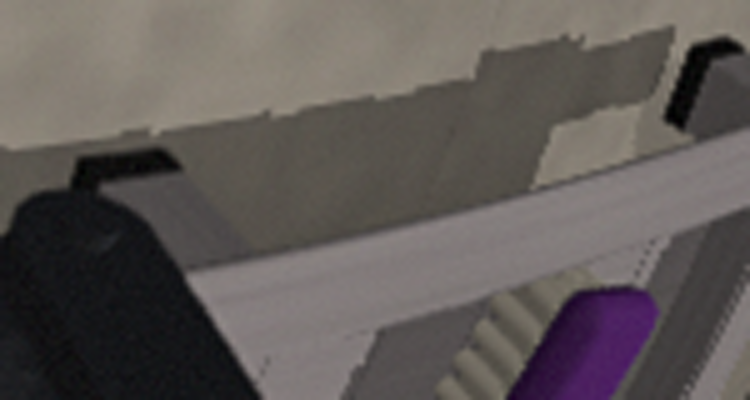

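```bash
python3 -c "
from h import *
c=wc('w3')
a=[atz('wrist',p,.045,c) for p in [(329.7,330.7),(352.5,330.9)]]; print(np.round(a,4))
L=np.array([.5839,.1905]); d=L-a[1][:2]; print(d, np.hypot(*d), np.degrees(np.arctan2(-d[0],d[1])))
c=wc('w4'); a4=[atz('wrist',(490+x/5,260+y/5),.045,c).round(4) for x,y in [(80,158),(168,150),(715,38),(668,120)]]; print(a4)
"
```

```text
[[ 0.5708 -0.1156  0.045 ]
 [ 0.5727 -0.0878  0.045 ]]
[0.01116678 0.2782801 ] 0.2785040556343475 -2.29792293427278
[array([ 0.5702, -0.1143,  0.045 ]), array([ 0.5727, -0.0857,  0.045 ]), array([0.5821, 0.18  , 0.045 ]), array([0.6109, 0.1663, 0.045 ])]
```

```bash
python3 -c "
from h import *
go((.455,.1806,.09),-2.3,-15)"
```

```text
shift [0.176, 0.0362, 0.0866] turn [-0.06, -0.15, 0.5] now [0.3923 0.0065 0.1643] t 6.1 F [-0.2 -0.  -1.2]
```

Emit:
step_arm:
  plan:
    - [[0.176,0.036,0.087],[0,0,0.5]]
    - [[0.176,0.036,0.087],[0,0,0.5]]
    - [[0.176,0.036,0.087],[0,0,0.5]]
    - [[0.176,0.036,0.087],[0,0,0.5]]
    - [[0.176,0.036,0.087],[0,0,0.5]]

```text
time_s: 6.6
eef_pos: [0.4542, 0.1816, 0.0846]
eef_rot: [0.09, 0.715, 0.687, 0.088]
wrist_force: [-1.1, -0.3, -2.3]
opening: 0.433
```

```bash
python3 -c "
from h import *
wsave('w10');go((.482,.1796,.055),-2.3,-15)"
```

```text
shift [0.0008, 0.0192, 0.0371] turn [-0.47, -0.02, -0.02] now [0.4541 0.1799 0.0861] t 6.65 F [ 0.8 -0.4 -1.7]
```

View pics/w10.png

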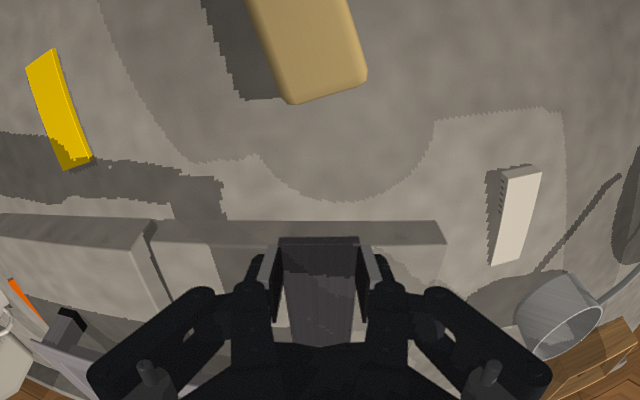

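Emit:
step_arm:
  plan:
    - [[0.001,0.019,0.032],[-0.5,0,0]]
    - [[0.001,0.019,0.032],[-0.5,0,0]]
    - [[0.001,0.019,0.032],[-0.5,0,0]]

```text
time_s: 6.95
eef_pos: [0.4821, 0.1769, 0.0632]
eef_rot: [0.096, 0.717, 0.684, 0.093]
wrist_force: [-0.7, 0.4, -2.0]
opening: 0.438
```

```bash
python3 -c "
from h import *
go((.484,.1795,.044),-2.3,-15)"
```

```text
shift [0.0026, -0.0034, 0.019] turn [0.33, 0.01, -0.36] now [0.4821 0.1769 0.0632] t 6.95 F [-0.7  0.4 -2. ]
```

Emit:
step_arm:
  plan:
    - [[0.002,-0.002,0.01],[0,0,-0.3]]
    - [[0.002,-0.003,0.016],[0,0,-0.3]]
    - [[0.002,-0.003,0.016],[0,0,-0.3]]

```text
time_s: 7.25
eef_pos: [0.4834, 0.1805, 0.0477]
eef_rot: [0.097, 0.714, 0.687, 0.094]
wrist_force: [-0.4, -0.8, -2.0]
opening: 0.437
```

Emit:
step_arm:
  plan:
    - [[0,-0.001,0.002],[0,0,0]]
    - [[0,-0.001,0.0035],[0,0,0]]

```text
time_s: 7.45
eef_pos: [0.4841, 0.181, 0.0447]
eef_rot: [0.097, 0.714, 0.687, 0.094]
wrist_force: [0.4, 0.4, -2.2]
opening: 0.435
```

Emit:
step_arm:
  plan:
    - [[0.001,0,0.001],[0,0,0]]
    - [[0.001,0,0.0015],[0,0,0]]

```text
time_s: 7.65
eef_pos: [0.4846, 0.1821, 0.0431]
eef_rot: [0.097, 0.714, 0.687, 0.094]
wrist_force: [0.4, -0.4, -2.0]
opening: 0.435
```

```bash
python3 -c "
from h import *
wsave('w11');go((.534,.1774,.044),-2.3,-15)"
```

```text
shift [-0.0028, 0.048, 0.0123] turn [0.51, -0.08, 0.1] now [0.4846 0.1821 0.043 ] t 7.7 F [ 0.7  0.3 -0.8]
```

View pics/w11.png

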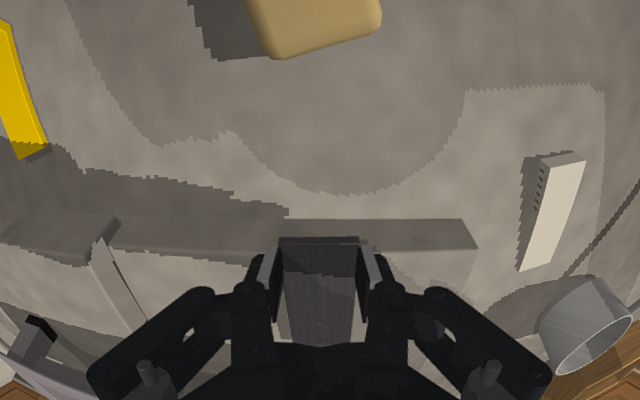

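Emit:
step_arm:
  plan:
    - [[-0.002,0.006,0.0016],[0.4,0,0]]
    - [[-0.003,0.012,0.0032],[0.4,0,0]]
    - [[-0.003,0.018,0.0048],[0.4,0,0]]

```text
time_s: 8.0
eef_pos: [0.504, 0.178, 0.0434]
eef_rot: [0.095, 0.714, 0.687, 0.092]
wrist_force: [-0.0, 0.2, -1.3]
opening: 0.433
```

```bash
python3 -c "
from h import *
go((.534,.1774,.043),-2.3,-15)"
```

```text
shift [0.0006, 0.0288, 0.0082] turn [0.14, -0.07, 0.06] now [0.504  0.178  0.0434] t 8.0 F [-0.   0.2 -1.3]
```

Emit:
step_arm:
  plan:
    - [[0,0.008,0.0022],[0,0,0]]
    - [[0,0.016,0.0044],[0,0,0]]
    - [[0,0.024,0.0066],[0,0,0]]
    - [[0,0.029,0.008],[0,0,0]]

```text
time_s: 8.4
eef_pos: [0.5342, 0.177, 0.0431]
eef_rot: [0.095, 0.714, 0.687, 0.092]
wrist_force: [0.2, 1.1, -2.6]
opening: 0.432
```

```bash
python3 -c "
from h import *
wsave('w12');go((.534,.1774,.040),-2.3,-15)"
```

```text
shift [0.0004, -0.0016, 0.003] turn [0.17, -0.08, 0.06] now [0.5347 0.177  0.0433] t 8.45 F [-0.1  0.2 -1.9]
```

View pics/w12.png

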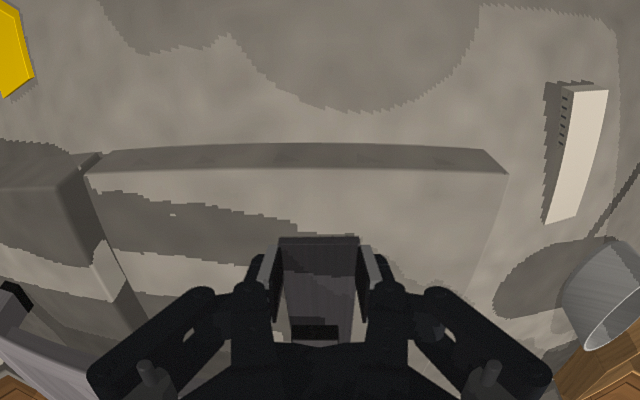

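Emit:
step_arm:
  plan:
    - [[0,-0.0004,0.0015],[0,0,0]]
    - [[0,-0.0006,0.0025],[0,0,0]]

```text
time_s: 8.65
eef_pos: [0.5335, 0.1771, 0.0411]
eef_rot: [0.095, 0.714, 0.687, 0.092]
wrist_force: [-7.2, -2.0, 16.4]
opening: 0.436
```

```bash
python3 -c "
from h import *
go((.534,.1774,.040),-2.3,-15)"
```

```text
shift [0.0003, 0.0002, 0.0012] turn [0.15, -0.06, 0.1] now [0.5335 0.1771 0.0411] t 8.65 F [-7.2 -2.  16.4]
```

Emit:
step_arm:
  plan:
    - [[0,0.0002,-0.0012],[0,0,0]]
    - [[0,0.0002,-0.0012],[0,0,0]]

```text
time_s: 8.85
eef_pos: [0.5328, 0.1772, 0.0417]
eef_rot: [0.094, 0.714, 0.687, 0.091]
wrist_force: [-0.4, 0.0, -1.6]
opening: 0.439
```

Emit:
step_arm:
  fingers: 62
  plan:
    - [[0,0,0],[0,0,0]]
    - [[0,0,0],[0,0,0]]
    - [[0,0,0],[0,0,0]]

```text
time_s: 9.15
eef_pos: [0.533, 0.1771, 0.0417]
eef_rot: [0.094, 0.714, 0.687, 0.091]
wrist_force: [0.3, 0.4, 0.8]
opening: 0.619
```

Emit:
step_arm:
  plan:
    - [[0,0,-0.02],[0,0,0]]
    - [[0,-0.03,-0.05],[0,0,0]]
    - [[0,-0.06,-0.08],[0,0,0]]
    - [[0,-0.06,-0.08],[0,0,0]]

```text
time_s: 9.55
eef_pos: [0.4518, 0.1806, 0.105]
eef_rot: [0.095, 0.714, 0.688, 0.092]
wrist_force: [0.6, -1.0, -0.6]
opening: 0.619
```

```bash
python3 -c "
from h import *
wsave('w13');save('scene','s13.png');go((.41,.33,.14),-2.3,-15)
b=cv2.imread('pics/s13.png'); cv2.imwrite('pics/z8.png',cv2.resize(b[180:320,240:440],None,fx=4,fy=4,interpolation=cv2.INTER_CUBIC))"
```

```text
shift [0.1479, -0.0392, -0.0475] turn [0.25, -0.11, 0.11] now [0.4547 0.1803 0.1042] t 9.65 F [ 0.8 -0.2  0.4]
```

View pics/w13.png

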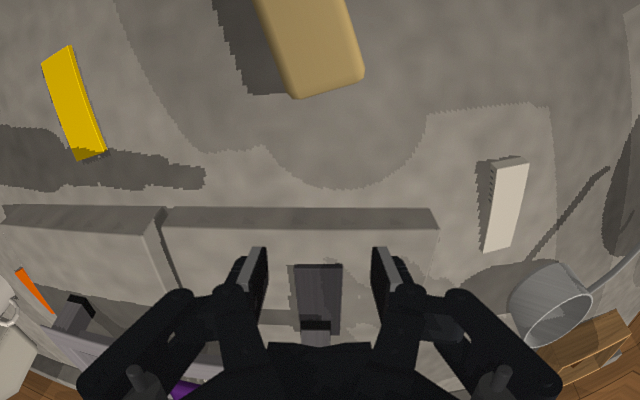

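View pics/z8.png

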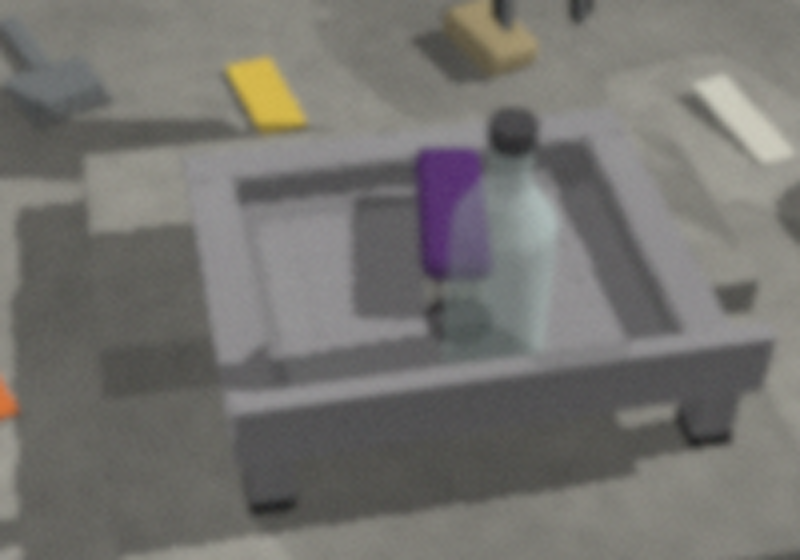

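Emit:
step_arm:
  plan:
    - [[0.148,-0.036,-0.045],[0,0,0]]
    - [[0.148,-0.036,-0.045],[0,0,0]]
    - [[0.148,-0.036,-0.045],[0,0,0]]
    - [[0.148,-0.036,-0.045],[0,0,0]]
    - [[0.148,-0.036,-0.045],[0,0,0]]

```text
time_s: 10.15
eef_pos: [0.4137, 0.3313, 0.137]
eef_rot: [0.094, 0.713, 0.688, 0.091]
wrist_force: [1.0, -0.1, -1.2]
opening: 0.619
```

```bash
python3 -c "
from h import *
c=wc('w13')
for p in [(295,264),(343,265)]: print(atz('wrist',p,.0385,c).round(4))
wsave('w14');go((.41,.33,.14),-2.3,-15)
b=cv2.imread('pics/w14.png'); cv2.imwrite('pics/z9.png',cv2.resize(b[130:300,220:420],None,fx=4,fy=3.5,interpolation=cv2.INTER_CUBIC))"
```

```text
[0.5137 0.1601 0.0385]
[0.5163 0.198  0.0385]
shift [0.0001, -0.0025, -0.0044] turn [0.03, -0.03, 0.18] now [0.4136 0.3298 0.1364] t 10.2 F [-0.4 -0.6 -0.8]
```

View pics/w14.png

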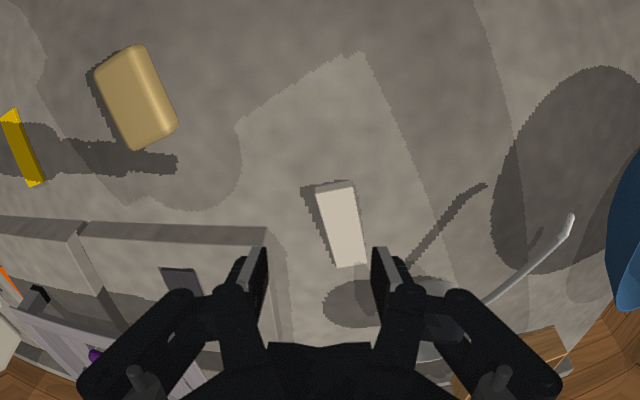

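View pics/z9.png

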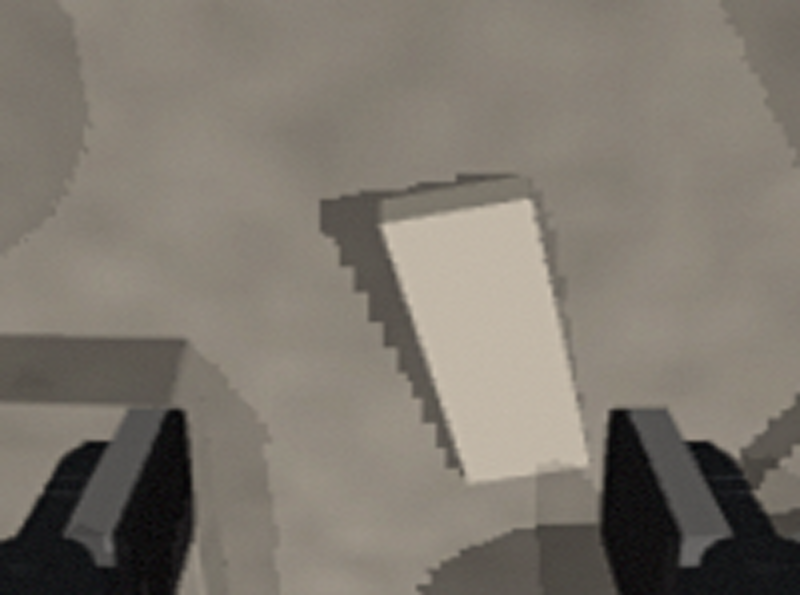

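```bash
python3 -c "
from h import *
c=wc('w14')
A=[atz('wrist',p,z,c) for p,z in [((315.75,194),.0125),((352.5,186.6),.0125),((337,268),.002),((366.75,262.3),.002)]]
print(np.round(A,4)); t=(A[0]+A[1])/2; h=(A[2]+A[3])/2; d=(h-t)[:2]; print(t,h,np.hypot(*d),np.degrees(np.arctan2(d[1],d[0])))
for k,(i,j) in enumerate([(0,1),(2,3)]):
  e=(A[j]-A[i])[:2]; print(np.hypot(*e),np.degrees(np.arctan2(e[1],e[0]))-90)
"
```

```text
[[0.4468 0.328  0.0125]
 [0.4403 0.3604 0.0125]
 [0.5496 0.3473 0.002 ]
 [0.5426 0.3801 0.002 ]]
[0.44352285 0.34420393 0.0125    ] [0.54611473 0.36371254 0.002     ] 0.1044302574686609 10.766669238483328
0.03308866991101434 11.294838336888787
0.03354967496397405 12.13894650360642
```

```bash
python3 -c "
from h import *
go((.4555,.3466,.045),11.2,-15)"
```

```text
shift [0.0184, 0.0161, 0.099] turn [0.03, 3.47, -12.86] now [0.4136 0.3298 0.1364] t 10.2 F [-0.4 -0.6 -0.8]
```

Emit:
step_arm:
  plan:
    - [[0.018,0.016,0.099],[0,3.5,-12.9]]
    - [[0.018,0.016,0.099],[0,3.5,-12.9]]
    - [[0.018,0.016,0.099],[0,3.5,-12.9]]
    - [[0.018,0.016,0.099],[0,3.5,-12.9]]

```text
time_s: 10.6
eef_pos: [0.4547, 0.3434, 0.0431]
eef_rot: [0.082, 0.631, 0.765, 0.099]
wrist_force: [0.8, -0.2, 0.6]
opening: 0.626
```

```bash
python3 -c "
from h import *
wsave('w15');go((.4555,.3466,.0115),11.2,-15)"
```

```text
shift [0.0019, -0.0089, 0.0331] turn [0.05, 0.02, -0.23] now [0.4559 0.3447 0.0458] t 10.65 F [0.4 0.5 0.6]
```

View pics/w15.png

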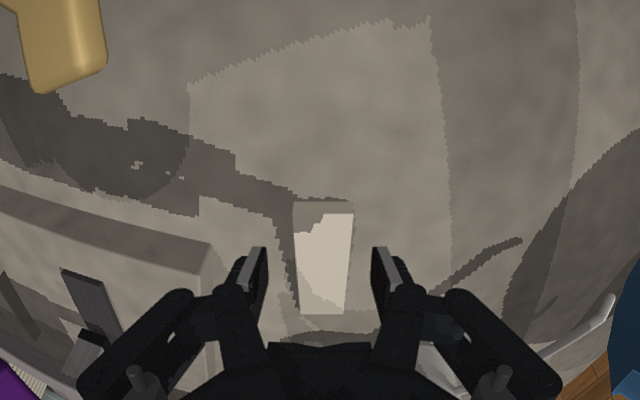

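Emit:
step_arm:
  plan:
    - [[0.002,-0.008,0.028],[0,0,0]]
    - [[0.002,-0.008,0.03],[0,0,0]]
    - [[0.002,-0.008,0.03],[0,0,0]]

```text
time_s: 10.95
eef_pos: [0.4557, 0.3483, 0.017]
eef_rot: [0.084, 0.63, 0.766, 0.103]
wrist_force: [-0.2, -0.2, -0.2]
opening: 0.623
```

```bash
python3 -c "
from h import *
wsave('w16');go((.4555,.3466,.0115),11.2,-15)"
```

```text
shift [-0.0019, -0.0026, 0.0055] turn [0.3, -0.1, -0.07] now [0.4562 0.3487 0.0175] t 11.0 F [-1.   0.4 -0.3]
```

View pics/w16.png

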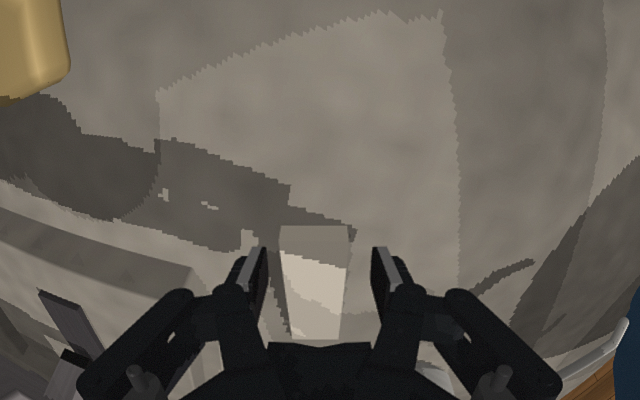

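Emit:
step_arm:
  plan:
    - [[-0.0015,-0.002,0.0055],[0,0,0]]
    - [[-0.0015,-0.002,0.0055],[0,0,0]]
    - [[-0.0015,-0.002,0.0055],[0,0,0]]

```text
time_s: 11.3
eef_pos: [0.4551, 0.3467, 0.0097]
eef_rot: [0.083, 0.63, 0.766, 0.102]
wrist_force: [-0.5, -0.3, -0.4]
opening: 0.619
```

Emit:
step_arm:
  fingers: 0
  plan:
    - [[0,0,0],[0,0,0]]
    - [[0,0,0],[0,0,0]]
    - [[0,0,0],[0,0,0]]
    - [[0,0,0],[0,0,0]]

```text
time_s: 11.7
eef_pos: [0.4552, 0.3469, 0.0098]
eef_rot: [0.083, 0.629, 0.766, 0.102]
wrist_force: [-2.6, -1.0, 6.1]
opening: 0.377
```

Emit:
step_arm:
  fingers: 50
  plan:
    - [[0,0,0],[0,0,0]]
    - [[0,0.0006,-0.0025],[0,0,0]]
    - [[0,0.0006,-0.0025],[0,0,0]]

```text
time_s: 12.0
eef_pos: [0.455, 0.3467, 0.0119]
eef_rot: [0.083, 0.629, 0.766, 0.102]
wrist_force: [0.1, -0.0, 0.2]
opening: 0.499
```

Emit:
step_arm:
  fingers: 0
  plan:
    - [[0,0,0],[0,0,0]]
    - [[0,0,0],[0,0,0]]
    - [[0,0,0],[0,0,0]]
    - [[0,0,0],[0,0,0]]

```text
time_s: 12.4
eef_pos: [0.4551, 0.3468, 0.0123]
eef_rot: [0.083, 0.629, 0.766, 0.102]
wrist_force: [-2.9, 0.1, 5.7]
opening: 0.377
```

```bash
python3 -c "
from h import *
wsave('w17');go((.40,.25,.11),-2.3,-15)"
```

```text
shift [-0.0842, -0.0447, -0.1135] turn [0.14, -3.57, 12.98] now [0.4551 0.3468 0.0122] t 12.45 F [-1.8 -1.3  5.2]
```

View pics/w17.png

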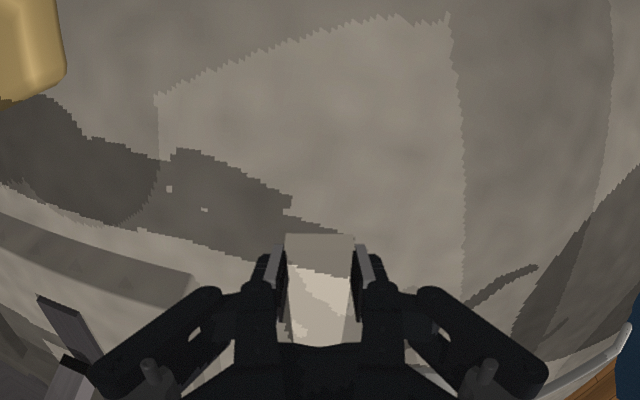

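Emit:
step_arm:
  plan:
    - [[0,-0.01,-0.04],[0,0,0]]
    - [[-0.084,-0.045,-0.113],[0,-3.6,13]]
    - [[-0.084,-0.045,-0.113],[0,-3.6,13]]
    - [[-0.084,-0.045,-0.113],[0,-3.6,13]]
    - [[-0.084,-0.045,-0.113],[0,-3.6,13]]

```text
time_s: 12.95
eef_pos: [0.3998, 0.2492, 0.1104]
eef_rot: [0.096, 0.715, 0.686, 0.092]
wrist_force: [-0.0, 0.0, -0.2]
opening: 0.373
```

```bash
python3 -c "
from h import *
wsave('w18');go((.45,.1808,.08),-2.3,-15)"
```

```text
shift [-0.0669, 0.0431, 0.0425] turn [0.22, -0.02, -0.1] now [0.4001 0.2498 0.1098] t 13.0 F [-0.1  0.5 -0.5]
```

View pics/w18.png

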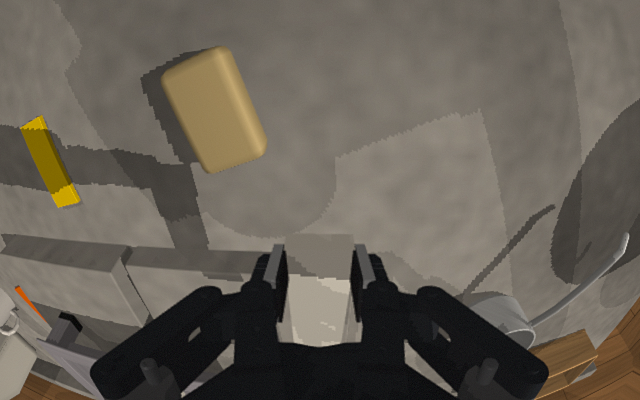

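Emit:
step_arm:
  plan:
    - [[-0.067,0.043,0.042],[0.2,0,0]]
    - [[-0.067,0.043,0.042],[0.2,0,0]]
    - [[-0.067,0.043,0.042],[0.2,0,0]]
    - [[-0.067,0.043,0.042],[0.2,0,0]]

```text
time_s: 13.4
eef_pos: [0.4493, 0.1806, 0.0784]
eef_rot: [0.093, 0.716, 0.686, 0.089]
wrist_force: [-1.1, -0.2, 0.2]
opening: 0.374
```

```bash
python3 -c "
from h import *
go((.476,.1798,.0545),-2.3,-15)"
```

```text
shift [0.0004, 0.0198, 0.0299] turn [-0.23, 0.07, -0.12] now [0.4493 0.1806 0.0784] t 13.4 F [-1.1 -0.2  0.2]
```

Emit:
step_arm:
  plan:
    - [[0,0.02,0.03],[-0.3,0,0]]
    - [[0,0.02,0.03],[-0.3,0,0]]
    - [[0,0.02,0.03],[-0.3,0,0]]

```text
time_s: 13.7
eef_pos: [0.4752, 0.1807, 0.0547]
eef_rot: [0.095, 0.715, 0.687, 0.09]
wrist_force: [0.2, 0.1, 0.0]
opening: 0.369
```

```bash
python3 -c "
from h import *
wsave('w19');go((.476,.1798,.0520),-2.3,-15)"
```

```text
shift [-0.0009, -0.0003, 0.0035] turn [0.12, 0.01, 0.06] now [0.4754 0.1807 0.0555] t 13.75 F [-0.4 -0.6  0.3]
```

View pics/w19.png

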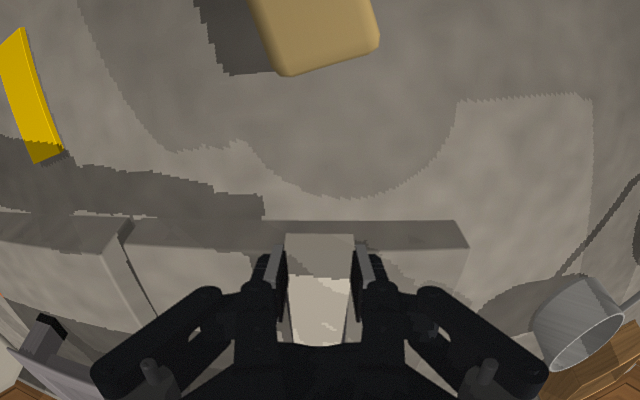

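Emit:
step_arm:
  plan:
    - [[-0.001,-0.0005,0.0022],[0,0,0]]
    - [[-0.001,-0.0008,0.0034],[0,0,0]]
    - [[-0.001,-0.001,0.0042],[0,0,0]]

```text
time_s: 14.05
eef_pos: [0.4764, 0.179, 0.0521]
eef_rot: [0.096, 0.715, 0.687, 0.092]
wrist_force: [0.9, 0.6, -0.3]
opening: 0.375
```

```bash
python3 -c "
from h import *
go((.476,.1798,.0510),-2.3,-15)"
```

```text
shift [0.0007, -0.0007, 0.001] turn [0.27, 0.01, -0.0] now [0.4764 0.179  0.0521] t 14.05 F [ 0.9  0.6 -0.3]
```

Emit:
step_arm:
  plan:
    - [[0.0005,0.007,0.0019],[0,0,0]]
    - [[0.0005,0.014,0.0038],[0,0,0]]
    - [[0.0005,0.021,0.0056],[0,0,0]]
    - [[0.0005,0.021,0.0056],[0,0,0]]

```text
time_s: 14.45
eef_pos: [0.4999, 0.1782, 0.0521]
eef_rot: [0.096, 0.715, 0.686, 0.092]
wrist_force: [0.1, -0.0, -0.0]
opening: 0.37
```

Emit:
step_arm:
  plan:
    - [[0,-0.0002,0.001],[0,0,0]]
    - [[0,-0.0002,0.001],[0,0,0]]

```text
time_s: 14.65
eef_pos: [0.498, 0.1783, 0.0503]
eef_rot: [0.095, 0.715, 0.687, 0.091]
wrist_force: [0.5, 0.0, -0.3]
opening: 0.374
```

Emit:
step_arm:
  plan:
    - [[0,-0.0002,0.0008],[0,0,0]]
    - [[0,-0.0002,0.0008],[0,0,0]]

```text
time_s: 14.85
eef_pos: [0.498, 0.1784, 0.0499]
eef_rot: [0.096, 0.715, 0.687, 0.091]
wrist_force: [-3.6, -1.2, 5.7]
opening: 0.377
```

Emit:
step_arm:
  plan:
    - [[0,0.003,0.0003],[0,0,0]]
    - [[0,0.008,0.0016],[0,0,0]]
    - [[0,0.012,0.0027],[0,0,0]]
    - [[0,0.016,0.0038],[0,0,0]]

```text
time_s: 15.25
eef_pos: [0.5151, 0.1777, 0.0502]
eef_rot: [0.096, 0.715, 0.687, 0.091]
wrist_force: [-1.8, 0.1, 2.4]
opening: 0.375
```

```bash
python3 -c "
from h import *
wsave('w20');go((.53,.1776,.0504),-2.3,-15)"
```

```text
shift [0.0005, 0.0137, 0.0038] turn [0.25, 0.02, -0.03] now [0.5158 0.1777 0.0505] t 15.3 F [ 0.4  0.5 -0.1]
```

View pics/w20.png

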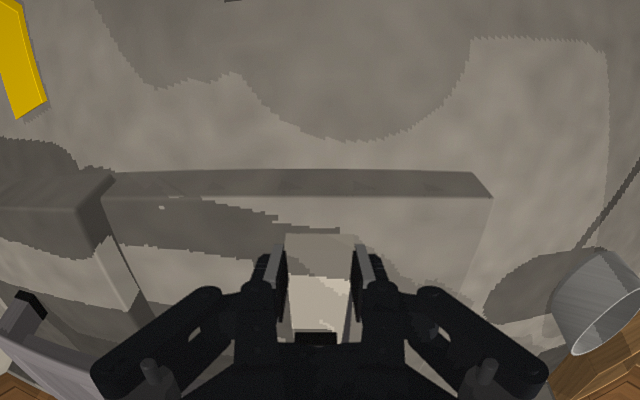

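Emit:
step_arm:
  plan:
    - [[0,0.002,0.0006],[0,0,0]]
    - [[0,0.004,0.0011],[0,0,0]]
    - [[0,0.006,0.0017],[0,0,0]]
    - [[0,0.008,0.0022],[0,0,0]]

```text
time_s: 15.7
eef_pos: [0.523, 0.1774, 0.0503]
eef_rot: [0.096, 0.715, 0.687, 0.092]
wrist_force: [-1.3, 0.5, 1.5]
opening: 0.374
```

Emit:
step_arm:
  plan:
    - [[0,0.001,0.0003],[0,0,0]]
    - [[0,0.002,0.0005],[0,0,0]]
    - [[0,0.003,0.0008],[0,0,0]]

```text
time_s: 16.0
eef_pos: [0.5261, 0.1773, 0.0503]
eef_rot: [0.096, 0.715, 0.687, 0.091]
wrist_force: [-1.6, 0.4, 3.2]
opening: 0.372
```

Emit:
step_arm:
  plan:
    - [[0,0.001,0.0003],[0,0,0]]
    - [[0,0.002,0.0005],[0,0,0]]

```text
time_s: 16.2
eef_pos: [0.5282, 0.1772, 0.0503]
eef_rot: [0.096, 0.715, 0.687, 0.092]
wrist_force: [-1.2, -0.3, 0.6]
opening: 0.373
```

Emit:
step_arm:
  plan:
    - [[0,0.001,0.0003],[0,0,0]]
    - [[0,0.0015,0.0004],[0,0,0]]

```text
time_s: 16.4
eef_pos: [0.5298, 0.1771, 0.0503]
eef_rot: [0.096, 0.715, 0.687, 0.092]
wrist_force: [-1.0, 0.1, 2.0]
opening: 0.37
```

Emit:
step_arm:
  plan:
    - [[0,0.001,0.0003],[0,0,0]]
    - [[0,0.0015,0.0004],[0,0,0]]

```text
time_s: 16.6
eef_pos: [0.5314, 0.177, 0.0503]
eef_rot: [0.096, 0.715, 0.687, 0.092]
wrist_force: [-1.0, 0.7, 2.1]
opening: 0.374
```

Emit:
step_arm:
  plan:
    - [[0,0.001,0.0003],[0,0,0]]
    - [[0,0.0015,0.0004],[0,0,0]]

```text
time_s: 16.8
eef_pos: [0.5329, 0.177, 0.0503]
eef_rot: [0.096, 0.715, 0.687, 0.092]
wrist_force: [0.7, 0.4, 0.8]
opening: 0.368
```

```bash
python3 -c "
from h import *
wsave('w21');go((.535,.1776,.0504),-2.3,-15)
b=cv2.imread('pics/w21.png'); cv2.imwrite('pics/z10.png',cv2.resize(b[200:360,240:400],None,fx=4,fy=3.7,interpolation=cv2.INTER_CUBIC))"
```

```text
shift [0.0007, 0.0019, 0.0005] turn [0.22, 0.03, -0.02] now [0.533  0.177  0.0503] t 16.85 F [ 0.7 -0.  -0. ]
```

View pics/z10.png

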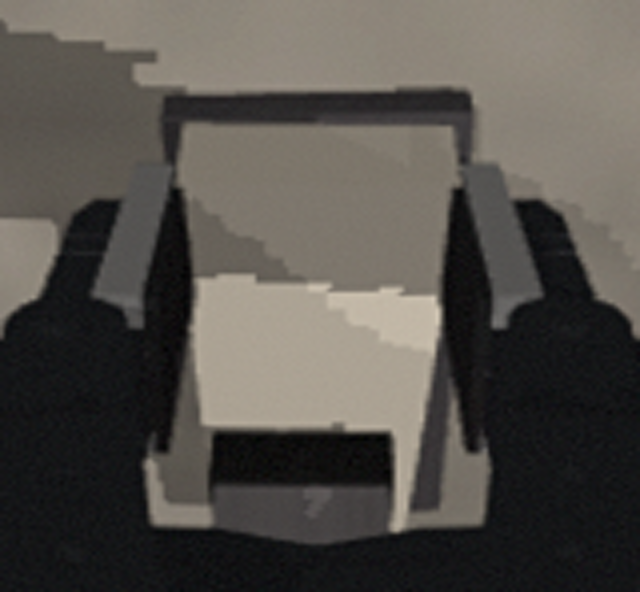

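Emit:
step_arm:
  plan:
    - [[0,0.001,0.0003],[0,0,0]]
    - [[0,0.0015,0.0004],[0,0,0]]

```text
time_s: 17.05
eef_pos: [0.5344, 0.1769, 0.0503]
eef_rot: [0.096, 0.715, 0.687, 0.092]
wrist_force: [0.4, -0.5, -0.0]
opening: 0.376
```

Emit:
step_arm:
  plan:
    - [[0,0.001,0.0003],[0,0,0]]
    - [[0,0.0015,0.0004],[0,0,0]]

```text
time_s: 17.25
eef_pos: [0.536, 0.1768, 0.0503]
eef_rot: [0.096, 0.715, 0.687, 0.092]
wrist_force: [0.3, 0.1, -0.7]
opening: 0.373
```

Emit:
step_arm:
  plan:
    - [[0,0.001,0.0003],[0,0,0]]
    - [[0,0.001,0.0003],[0,0,0]]

```text
time_s: 17.45
eef_pos: [0.537, 0.1768, 0.0503]
eef_rot: [0.096, 0.715, 0.687, 0.092]
wrist_force: [-0.1, 0.6, -1.1]
opening: 0.372
```

Emit:
step_arm:
  plan:
    - [[0,0.001,0.0003],[0,0,0]]
    - [[0,0.001,0.0003],[0,0,0]]

```text
time_s: 17.65
eef_pos: [0.538, 0.1768, 0.0503]
eef_rot: [0.096, 0.715, 0.687, 0.091]
wrist_force: [0.1, -0.3, 1.5]
opening: 0.373
```

Emit:
step_arm:
  plan:
    - [[0,0.001,0.0003],[0,0,0]]
    - [[0,0.001,0.0003],[0,0,0]]

```text
time_s: 17.85
eef_pos: [0.5385, 0.1768, 0.0503]
eef_rot: [0.095, 0.715, 0.687, 0.091]
wrist_force: [-4.7, 1.2, 5.2]
opening: 0.371
```

```bash
python3 -c "
from h import *
wsave('w22');go((.535,.1776,.0504),-2.3,-15)
b=cv2.imread('pics/w22.png'); cv2.imwrite('pics/z11.png',cv2.resize(b[200:360,240:400],None,fx=4,fy=3.7,interpolation=cv2.INTER_CUBIC))"
```

```text
shift [0.0007, -0.0034, -0.0011] turn [0.15, 0.03, -0.02] now [0.5385 0.1768 0.0503] t 17.9 F [-4.5 -0.4  4.3]
```

View pics/z11.png

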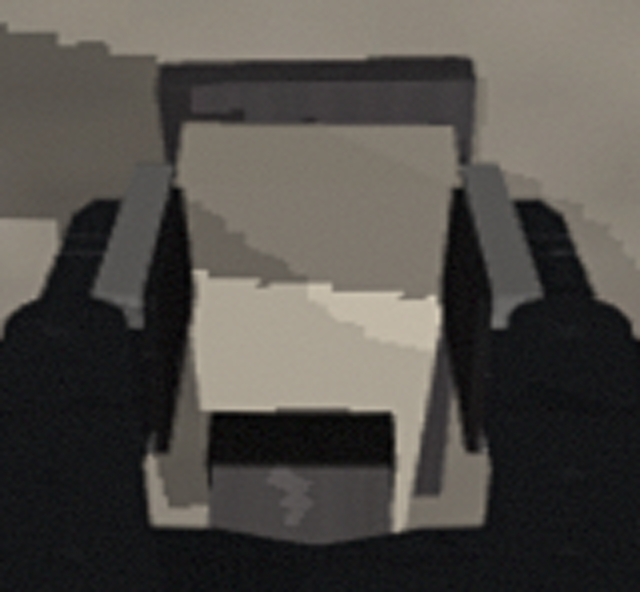

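Emit:
step_arm:
  plan:
    - [[0,0.0005,0.0001],[0,0,0]]
    - [[0,0.0005,0.0001],[0,0,0]]

```text
time_s: 18.1
eef_pos: [0.5386, 0.1768, 0.0502]
eef_rot: [0.095, 0.715, 0.687, 0.091]
wrist_force: [-8.1, -0.8, 7.6]
opening: 0.372
```

Emit:
step_arm:
  plan:
    - [[0,0.0006,0.0002],[0,0,0]]
    - [[0,0.0006,0.0002],[0,0,0]]

```text
time_s: 18.3
eef_pos: [0.5388, 0.1768, 0.0502]
eef_rot: [0.095, 0.715, 0.687, 0.09]
wrist_force: [-10.9, -0.6, 11.0]
opening: 0.373
```

Emit:
step_arm:
  fingers: 55
  plan:
    - [[0,0,0],[0,0,0]]
    - [[0,0,0],[0,0,0]]
    - [[0,0,0],[0,0,0]]

```text
time_s: 18.6
eef_pos: [0.5406, 0.1767, 0.0504]
eef_rot: [0.096, 0.715, 0.686, 0.092]
wrist_force: [-0.4, -0.5, -0.3]
opening: 0.547
```

```bash
python3 -c "
from h import *
wsave('w23');go((.46,.1803,.11),-2.3,-15)
b=cv2.imread('pics/w23.png'); cv2.imwrite('pics/z12.png',cv2.resize(b[200:360,240:400],None,fx=4,fy=3.7,interpolation=cv2.INTER_CUBIC))"
```

```text
shift [0.0004, -0.062, -0.0788] turn [0.24, 0.03, -0.03] now [0.5405 0.1766 0.0503] t 18.65 F [ 1.2 -0.1  0.2]
```

View pics/z12.png

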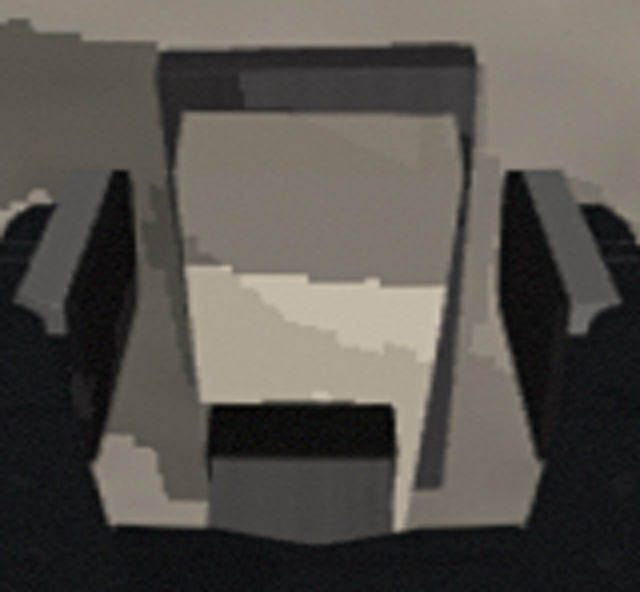

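Emit:
step_arm:
  plan:
    - [[0,0,-0.02],[0,0,0]]
    - [[0,-0.02,-0.05],[0,0,0]]
    - [[0,-0.05,-0.09],[0,0,0]]
    - [[0,-0.05,-0.12],[0,0,0]]
    - [[0,-0.05,-0.12],[0,0,0]]

```text
time_s: 19.15
eef_pos: [0.462, 0.1807, 0.1572]
eef_rot: [0.098, 0.714, 0.686, 0.095]
wrist_force: [1.6, 0.1, 1.0]
opening: 0.552
```

```bash
python3 -c "
from h import *
wsave('w24');save('scene','s24.png');save('top','t24.png');go((.597,.175,.15),-2.3,0)"
```

```text
shift [0.0006, 0.1309, 0.0386] turn [15.23, 0.02, -0.03] now [0.4607 0.1799 0.1528] t 19.3 F [-0.5 -0.4 -0.5]
```

View pics/w24.png

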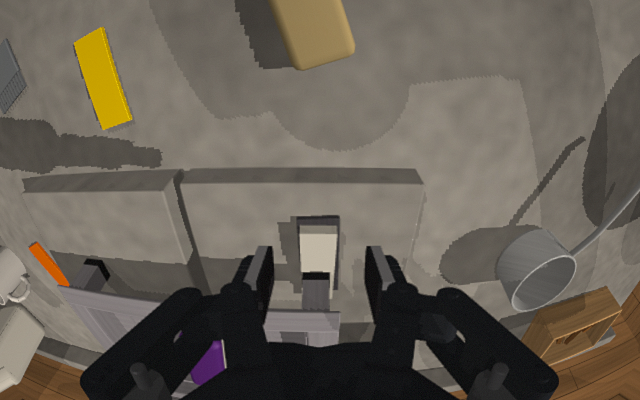

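```bash
python3 -c "
from h import *
c=wc('w24')
for n,P in dict(FLl=(.5834,.1895,.045),FLr=(.5811,.1615,.045),FRl=(.5727,-.087,.045),FRr=(.5708,-.1156,.045),tip=(.5965,.1749,.105)).items(): print(n,proj('wrist',P,c).round(1))
for p in [(296,216),(338,215)]: print('plate',atz('wrist',p,.0385,c).round(4))
for p in [(301,234.5),(336,234)]: print('wedge',atz('wrist',p,.051,c).round(4))
b=cv2.imread('pics/w24.png'); cv2.imwrite('pics/z13.png',cv2.resize(b[200:340,260:380],None,fx=5,fy=4,interpolation=cv2.INTER_CUBIC))
cv2.imwrite('pics/z14.png',cv2.resize(b[240:320,50:150],None,fx=6,fy=6,interpolation=cv2.INTER_CUBIC))"
```

```text
FLl [331.4 272.3]
FLr [304.  271.5]
FRl [103.4 260.7]
FRr [ 87.3 258.4]
tip [317.6 328.5]
plate [0.5155 0.1585 0.0385]
plate [0.5159 0.1966 0.0385]
wedge [0.5271 0.1628 0.051 ]
wedge [0.5278 0.1941 0.051 ]
```

View pics/z13.png

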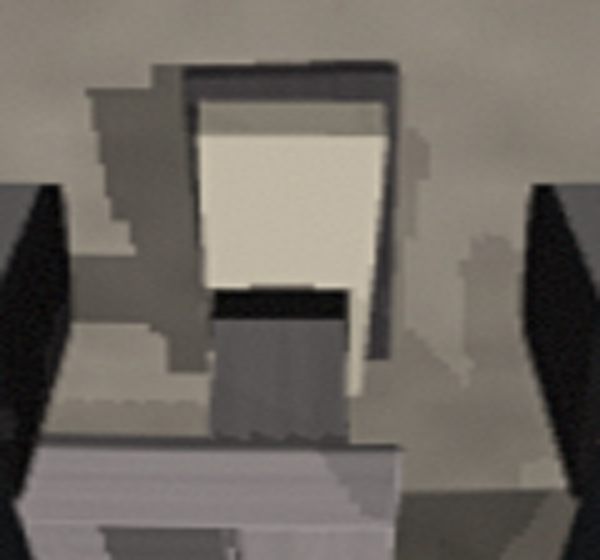

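View pics/z14.png

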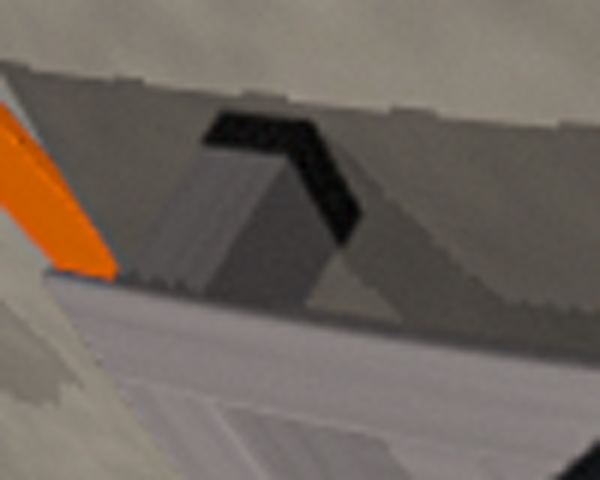

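Emit:
step_arm:
  fingers: 0
  plan:
    - [[0,0.04,-0.02],[8,0,0]]
    - [[0,0.09,0.01],[15.2,0,0]]
    - [[0,0.131,0.037],[15.2,0,0]]
    - [[0,0.131,0.037],[15.2,0,0]]
    - [[0,0.131,0.037],[15.2,0,0]]

```text
time_s: 19.8
eef_pos: [0.5964, 0.1734, 0.1474]
eef_rot: [-0.002, 0.722, 0.692, -0.002]
wrist_force: [-1.0, -0.1, -0.1]
opening: -0.002
```

```bash
python3 -c "
from h import *
wsave('w25');go((.5965,.175,.117),-2.3,0)"
```

```text
shift [0.0011, 0.0011, 0.0318] turn [-0.27, 0.05, -0.07] now [0.5955 0.174  0.1488] t 19.85 F [ 0.2 -1.  -0.8]
```

View pics/w25.png

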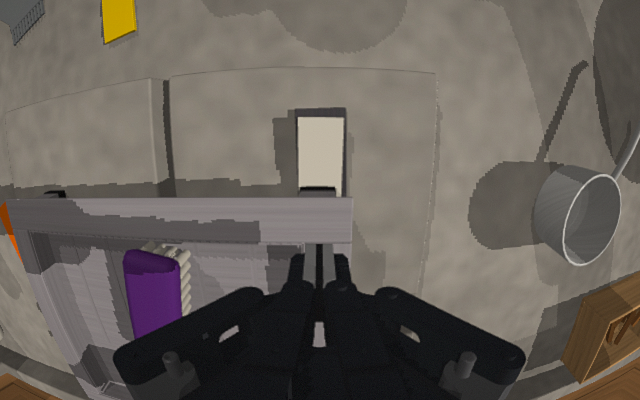

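Emit:
step_arm:
  plan:
    - [[0.001,0.0005,0.02],[0,0,0]]
    - [[0.001,0.0005,0.031],[0,0,0]]
    - [[0.001,0.0005,0.031],[0,0,0]]

```text
time_s: 20.15
eef_pos: [0.5945, 0.1756, 0.1191]
eef_rot: [-0.001, 0.721, 0.693, -0.002]
wrist_force: [-1.0, 0.0, 0.8]
opening: 0.0
```

Emit:
step_arm:
  plan:
    - [[0,0,0.0015],[0,0,0]]
    - [[0,0,0.0025],[0,0,0]]

```text
time_s: 20.35
eef_pos: [0.5973, 0.1756, 0.1193]
eef_rot: [0.001, 0.721, 0.693, 0.001]
wrist_force: [-0.3, -0.4, 0.1]
opening: -0.002
```

Emit:
step_arm:
  plan:
    - [[0,0,0.0015],[0,0,0]]
    - [[0,0,0.003],[0,0,0]]
    - [[0,0,0.003],[0,0,0]]

```text
time_s: 20.65
eef_pos: [0.597, 0.1754, 0.1152]
eef_rot: [0.0, 0.721, 0.693, -0.0]
wrist_force: [-0.9, -0.0, -0.2]
opening: 0.002
```

Emit:
step_arm:
  plan:
    - [[0,0,0.001],[0,0,0]]
    - [[0,0,0.0015],[0,0,0]]

```text
time_s: 20.85
eef_pos: [0.5971, 0.1754, 0.1136]
eef_rot: [0.0, 0.721, 0.693, -0.0]
wrist_force: [-0.4, 0.0, 0.6]
opening: -0.001
```

Emit:
step_arm:
  plan:
    - [[0,0,0.001],[0,0,0]]
    - [[0,0,0.001],[0,0,0]]

```text
time_s: 21.05
eef_pos: [0.5972, 0.1754, 0.1131]
eef_rot: [0.0, 0.721, 0.693, -0.0]
wrist_force: [-2.1, -0.0, 3.0]
opening: -0.001
```

Emit:
step_arm:
  plan:
    - [[0,0,0.0005],[0,0,0]]
    - [[0,0,0.0005],[0,0,0]]

```text
time_s: 21.25
eef_pos: [0.5971, 0.1754, 0.113]
eef_rot: [0.0, 0.721, 0.693, -0.0]
wrist_force: [-4.1, -0.8, 7.4]
opening: 0.006
```

Emit:
step_arm:
  plan:
    - [[0,-0.0002,0.0006],[0,0,0]]
    - [[0,-0.0002,0.0006],[0,0,0]]
    - [[0,-0.0002,0.0006],[0,0,0]]

```text
time_s: 21.55
eef_pos: [0.5972, 0.1754, 0.113]
eef_rot: [0.001, 0.721, 0.693, 0.0]
wrist_force: [-4.0, -0.5, 8.7]
opening: 0.001
```

Emit:
step_arm:
  plan:
    - [[0,-0.0002,0.0003],[0,0,0]]
    - [[0,-0.0002,0.0003],[0,0,0]]
    - [[0,-0.0002,0.0003],[0,0,0]]

```text
time_s: 21.85
eef_pos: [0.5971, 0.1754, 0.113]
eef_rot: [0.001, 0.721, 0.693, 0.0]
wrist_force: [-4.9, -0.9, 10.5]
opening: -0.001
```

Emit:
step_arm:
  plan:
    - [[0,-0.0004,0.0008],[0,0,0]]
    - [[0,-0.0004,0.0008],[0,0,0]]
    - [[0,-0.0004,0.0008],[0,0,0]]

```text
time_s: 22.15
eef_pos: [0.5972, 0.1755, 0.1129]
eef_rot: [0.001, 0.721, 0.693, 0.001]
wrist_force: [-4.8, -2.2, 14.3]
opening: 0.002
```

Emit:
step_arm:
  plan:
    - [[0,0,-0.003],[0,0,0]]
    - [[0,0,-0.02],[0,0,0]]
    - [[0,-0.02,-0.06],[0,0,0]]
    - [[0,-0.07,-0.09],[0,0,0]]
    - [[0,-0.12,-0.1],[0,0,0]]

```text
time_s: 22.65
eef_pos: [0.4859, 0.18, 0.2107]
eef_rot: [0.002, 0.722, 0.692, 0.002]
wrist_force: [0.0, 0.5, 0.1]
opening: -0.0
```

Emit:
step_arm:
  plan:
    - [[0,-0.1,0],[0,0,0]]
    - [[0,-0.1,0],[0,0,0]]
    - [[0,-0.1,0],[0,0,0]]
    - [[0,-0.1,0],[0,0,0]]

```text
time_s: 23.05
eef_pos: [0.3846, 0.1843, 0.2085]
eef_rot: [0.001, 0.721, 0.693, 0.001]
wrist_force: [0.6, -1.0, 0.6]
opening: -0.0
```

```bash
python3 -c "
from h import *
wsave('w26');save('scene','s26.png');save('top','t26.png')
a=cv2.imread('pics/t26.png');b=cv2.imread('pics/s26.png');cv2.imwrite('pics/z15.png',cv2.resize(np.vstack([a[80:230,200:440],b[180:330,230:470]]),None,fx=2,fy=2,interpolation=cv2.INTER_CUBIC));o=telemetry.get_obs();print(o['time_s'],o['wrist_force'])"
```

```text
23.2 [0.6054142  0.116902   0.21845286]
```

View pics/w26.png

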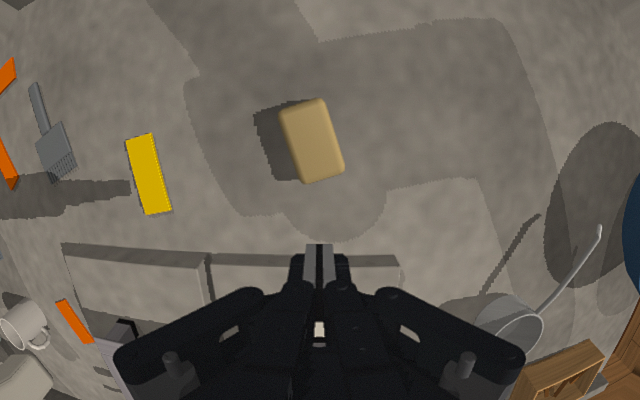

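View pics/z15.png

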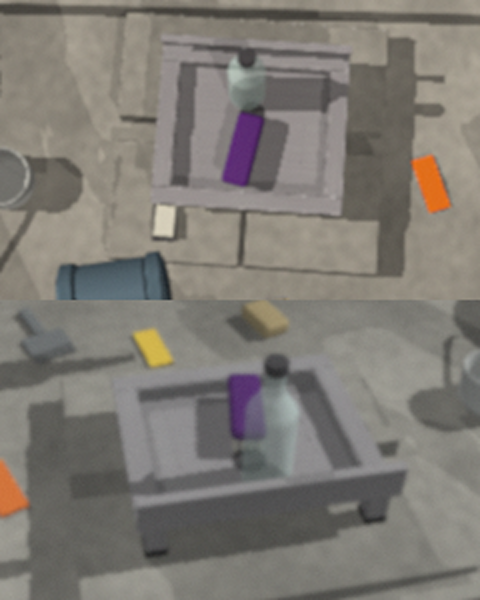

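```bash
python3 -c "
from h import *
a=cv2.imread('pics/top0.png',0).astype(np.float32);b=cv2.imread('pics/t26.png',0).astype(np.float32)
for r in [(90,190,275,380),(95,130,280,375),(170,190,300,378)]:
    s=np.s_[r[0]:r[1],r[2]:r[3]]; print(cv2.phaseCorrelate(a[s],b[s],cv2.createHanningWindow((r[3]-r[2],r[1]-r[0]),cv2.CV_32F)))
print(ticket.hand_in())"
```

```text
((-0.08754509680614575, 0.024149501260552597), 0.9042104487948948)
((0.006528296870854433, -0.07207713060572374), 0.9248682878635548)
((0.23902022973290826, 0.05790526426565279), 0.8831864988803864)
the job is handed in; nothing more can be done
None
```

The left front foot was the one hanging clear, and it now bears on the steel plate and tapered shim. I handed the job in at about 23 s of the 72 s allowed.

- **Which foot:** Seen from two wrist-camera places, the left front block came out about 14 mm lower than the right one. That is slightly over the stated 10 to 13 mm. I judged it from this alone and did not press the rim before shimming.
- **Plate:** I laid the plate under the left foot. Its far end passes the foot's rear edge by about 5 mm.
- **Shim:** I slid the shim in thin end first until the push rose sharply, about 50 mm past the foot's front edge. That is at the top end of the range you gave. The last push was about 11 N, and then I let go.
- **Press test:** I pressed on the rim over that foot with up to about 14 N down. The contact height stayed at 113 mm to within 0.2 mm, so the corner no longer drops. About 5 N of sideways force came with the press.
- **Last checks:** Comparing the overhead pictures before and after, the tray moved less than 0.3 pixels (under 1 mm). The bystanders in view stood as before. The gripper was clear, at about 210 mm height, and touching nothing.

No check failed. The wrist-camera heights read a few millimetres low, so I set the working heights by touch.

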